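# Test the polisher's sprung belt-tensioner arm to the marked deflection

### The job

Test the spring of the belt-tensioner arm on the tester: first push the drag pointer, left over from the last test, back to zero, where its lug rests on the arm's nose. Then push the arm through its travel, so that its nose carries the pointer round the scale until the pointer stands level with the brass marker, and pause there for a moment. Ease the arm back to its rest stop without letting it snap, so that the pointer stays at the marker; leave the marker and the things lying round about as they are.

Things in the scene. Friction and masses are not known exactly. Their poses are not given: they have to be found in the camera images.
- tester: fixed fan-shaped grey plate, 12 mm thick, radius 205 mm, with a ticked aluminium scale near its curved edge. Origin on the table under the pivot; its -x axis runs along the fan's middle, roughly to the robot. All joints turn about the vertical axis through the origin and grow anticlockwise seen from above (the pointer moves from the robot's left to its right). Hub 63 mm high
- tensioner_arm (a joint): angle of the sprung arm, rad: 0 = at rest on its stop pin, up to 1.25. Steel bar 125 mm long, 18 mm wide, 30 to 38 mm high, roller at its end. It points along the tester's -x axis turned by (reading - 0.75) about z. Spring force at the roller 2.5 N at rest, 7.5 N at 0.75 rad; let go far from rest it snaps back. With nose on lug it reads the same as the pointer
- drag_pointer (a joint): angle of the drag pointer, rad: 0 = scale zero (lug against the nose of the resting arm), up to 1.25. It points along the tester's -x axis turned by (reading - 0.5) about z. No spring: light friction (about 0.6 N at its post) keeps it where it is left
- mark_clip (a joint): angle of the brass marker on the scale, in the same terms as drag_pointer: the pointer is level with it when both joints read the same. Held by stiff friction; not to be moved
- pivot (a point): point on the common vertical axis, 40 mm above the table. The arm's rest stop, a pin 12 mm thick and 40 mm high, stands 62 mm from it, behind the resting arm
- roller_mid (a point): centre of the black roller at the end of the arm, 125 mm from the pivot: diameter 32 mm (rims 36 mm), from 38 to 72 mm height, turns freely. Push it sideways
- nose_tip (a point): tip of the short curved nose on the arm's front side, 95 mm from the pivot, 34 mm high, which pushes the pointer's lug
- pointer_post (a point): middle of the pointer's upright steel post, 125 mm from the pivot: diameter 12 mm (head 16 mm), top at 70 mm height, point at 55 mm; the flat needle below it is 8 mm wide with its top at 24 mm. With the pointer at zero the post is 31 mm ahead of the roller's centre
- pointer_heel (a point): the face of the pointer's lug, 95 mm from the pivot, 34 mm high, that meets the arm's nose (the two points coincide when they touch)
- pointer_tip (a point): end of the pointer's needle, 170 mm from the pivot, 22 mm high
- clip_nose (a point): inward tip of the brass marker (a slide 16 mm wide on the rim, 26 mm high), 170 mm from the pivot, 22 mm high; the pointer's tip meets this point when level
- doming_block: loose 50 mm bronze cube with hollows, beside the tester; bystander. Origin under its centre
- beeswax: loose lump of beeswax 43 mm wide, 26 mm high, beside the tester; bystander. Origin under its centre

How it is judged:
By the outcome, as a careful person would: the job done as asked, in the order asked, and still so for the second after the job is handed in, with the robot touching nothing.
It also fails if it takes over 72 s, if anything falls off the work surface, if the arm or the gripper's body presses on something with over 40 N, if the wrist force passes 120 N, or if a joint passes its speed limit or range.

### The arm

A 7-joint arm with a two-finger parallel gripper is mounted at the origin on the work surface; the furniture and walls round the work are solid. World frame = base frame: x ahead of the robot, y to its left, z up, the work surface at z = 0. Lengths are in m, angles in rad, forces in N, time in s.
With the tool pointing down it reaches from about 0.425 to 0.875 m from the base axis. Payload 4.7 kg.
Tool frame: the origin (TCP) lies on the centre line of the jaws, within the pads' length; the fingertips stand ahead of it and the grasp point (between the pads) lies 8 mm behind it (ctrl.finger_overhang is the x of the fingertips in the tool frame, in m); x points along the fingers, z is the direction in which the jaws open and shut, and the axes are right-handed (so a half turn about x gives the same grasp; the last joint's range is limited). The gripper opens to 87 mm and grips with 3 to 60 N. Pads are 19 mm wide; open, the fingers measure 117 mm over their backs; the gripper's body (75 mm by 190 mm) begins 51 mm behind the grasp point.
Start: joints at [-1.239, 0.321, -0.07, 1.45, 0.023, 1.371, -0.057], TCP at [0.203, 0.617, 0.234] pointing down, gripper open.
Joint ranges: [-2.86, 2.86], [-0.3, 2.09], [-1.38, 1.24], [0.06, 2.45], [-1.56, 4.7], [0.09, 2.05], [-2.69, 2.69]. Speed limits (rad/s): [2.57, 2.57, 3.14, 3.14, 3.14, 3.14, 3.14].

### API

Orientations are given as a rotation vector (axis times angle).
In Python, from bench import readout, viewer, job, nets, ctrl gives the robot as it stands.
- The arm moves only by the shell command python3 -m creep 'ROWS' [FORCE]. ROWS is JSON, a list of rows, each an object with "linear": the shift along the tool's x, y, z in m, a list of three; "twist": the turn, a rotation vector about the tool's x, y, z in degrees, a list of three; "fingers": the gripper's target within -1 to 1 (shut at 1, half-way at 0, fully open at -1). A call has 1 to 8 rows; each row is the pose to reach, as a shift and turn from the pose commanded when the call began, along the tool's axes at that moment; what a row does not reach only later rows make up. A row lasts 1/12 s, in which the tool goes at most 41.7 mm and 7.16 degrees, less where a joint would pass 70% of its speed; a pose out of reach is approached as far as the arm can. A call with a gripper value outside its range is refused whole. The fingers move at their own pace and stop on an object; FORCE is the grip in N (left out, the last holds). Time passes only in rows, so rows that repeat a pose let the fingers close. It gives the time, the measured TCP pose, the force and the opening at its end, in the units of the state.
- readout.get_state(): the state, without advancing time (a new reading comes with each control period).
- viewer.get_image(name): name is "scene" or "side" or "wrist"; returns (picture, depth): 384x512x3 uint8, red, green, blue; 384x512 float32, m along the optical axis (not along the pixel's ray), 0 where there is no reading.
- viewer.camera_params(name): a dict with "K" (3x3 intrinsics, pixels), "cam_to_world" (4x4, takes a point from camera to world coordinates). Camera axes: x right, y down, z forward; pixel columns grow to the right and rows downward; lengths in m; the calibration is good to about 2 mm. A picture is of the moment at which its call begins: read the wrist's pose just before it. camera_params takes no time and is no camera call; for the wrist camera it gives the pose at the moment of the call.
- job.close_job(): hands the job in, once; it reports no verdict.
Trained networks look in the newest picture that a camera, given by its name, has taken for a name from the list of things; names that differ only in an ending like _2 or _b are one class to them, and where a whole thing is asked for, a point or a joint stands for the part that bears it (a point fixed in the world has none). Each returns a list of dicts, best first, with "conf" (0 to 1); they miss things now and then, are a little off and sometimes report something else, mostly with a low value. They report only what shows in the picture. A call takes as long as a camera call.
- nets.boxes_of(camera, label): "centre" ([x, y, z] in m, in world coordinates, good to about 4 mm: the middle of the surface that is visible of it).
- nets.place_of(camera, label): "centre" ([x, y, z] in m, in world coordinates, good to about 4 mm: a listed point, or the origin of a listed thing).
The state is a dict: "time": time; "joint_positions": joint angles; "qd": joint speeds; "joint_torque": joint torques, N m; "position": TCP position; "tool_rot": TCP orientation; "ft_force": force on the tool from outside, world axes, zero at the start; "torque": the same for the moment, N m; "grip_width": opening from 0.0 (shut) to 1.0 (fully open).
Only numpy, scipy, OpenCV 4.12 (cv2) and the standard library are available. Lean on these libraries where they do the work, as an engineer would, in place of code of your own. Each camera call takes 0.05 s, during which the arm holds its last target.

## Working session

There is one attempt and no reset: what is moved stays moved. The work goes in short steps, Python scripts to look and compute and a shell command to move; the robot and the scene stay as the last step left them, time stands still between calls to the robot, and variables do not carry over. Pictures are saved under pics/ and viewed, and the job is handed in when it is done.

```bash
ls; mkdir -p pics; python3 - <<'E'
from bench import readout, viewer, nets, ctrl
import cv2, numpy as np
s=readout.get_state(); print({k:np.round(v,3) for k,v in s.items()}); print(ctrl.finger_overhang, [a for a in dir(ctrl) if a[0]!='_'])
for c in ("scene","side","wrist"):
    p,d=viewer.get_image(c); cv2.imwrite(f"pics/{c}0.png",p[:,:,::-1])
    if c=="wrist": continue
    for l in ("tester","pivot","roller_mid","nose_tip","pointer_post","pointer_heel","pointer_tip","clip_nose","doming_block","beeswax"):
        r=nets.place_of(c,l); print(c,l,[(np.round(q["centre"],4).tolist(),round(q["conf"],2)) for q in r[:2]])
print(readout.get_state()["time"])
E
```

```text
pics
{'time': np.float64(0.0), 'joint_positions': array([-1.239,  0.322, -0.07 ,  1.452,  0.023,  1.371, -0.057]), 'qd': array([-0.   ,  0.   , -0.   , -0.   , -0.001, -0.   ,  0.001]), 'joint_torque': array([-0.0000e+00, -4.9130e+01, -4.0400e-01, -3.1252e+01, -6.4000e-02,
        4.4000e-02,  0.0000e+00]), 'position': array([0.203, 0.617, 0.232]), 'tool_rot': array([-0.973,  1.344,  0.971]), 'ft_force': array([-0.397, -0.039, -0.763]), 'torque': array([-0.002,  0.04 , -0.042]), 'grip_width': np.float64(0.998)}
0.011 ['MotionError', 'finger_overhang']
scene tester [([0.5817, -0.1557, 0.0021], 0.71)]
scene pivot [([0.5844, -0.1576, 0.039], 0.82)]
scene roller_mid [([0.5149, -0.0539, 0.0505], 0.91)]
scene nose_tip [([0.515, -0.0819, 0.0345], 0.91)]
scene pointer_post [([0.4634, -0.1884, 0.0539], 0.64)]
scene pointer_heel [([0.4881, -0.1813, 0.0333], 0.6)]
scene pointer_tip [([0.4198, -0.205, 0.0231], 0.47)]
scene clip_nose [([0.4224, -0.0888, 0.0215], 0.45)]
scene doming_block [([0.6515, -0.0313, 0.0028], 0.56)]
scene beeswax [([0.5609, -0.2939, 0.0002], 0.52)]
side tester [([0.5758, -0.1496, 0.0013], 0.64)]
side pivot [([0.5793, -0.1541, 0.043], 0.6)]
side roller_mid [([0.5162, -0.0442, 0.0541], 0.82)]
side nose_tip [([0.5118, -0.0878, 0.0356], 0.9), ([0.4912, -0.1826, 0.0318], 0.36)]
side pointer_post [([0.4604, -0.1899, 0.0573], 0.8), ([0.5821, -0.1562, 0.0413], 0.27)]
side pointer_heel [([0.4912, -0.1801, 0.0274], 0.71), ([0.5144, -0.0441, 0.0519], 0.27)]
side pointer_tip [([0.4192, -0.205, 0.0222], 0.94)]
side clip_nose [([0.4232, -0.0916, 0.0227], 0.4)]
side doming_block [([0.6525, -0.0318, 0.0005], 0.96)]
side beeswax [([0.5599, -0.2906, 0.0021], 0.72)]
1.15
```

View pics/scene0.png

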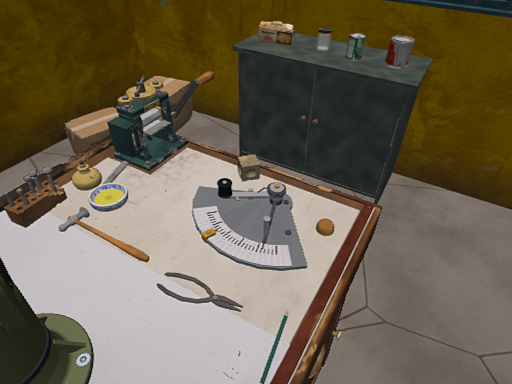

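View pics/side0.png

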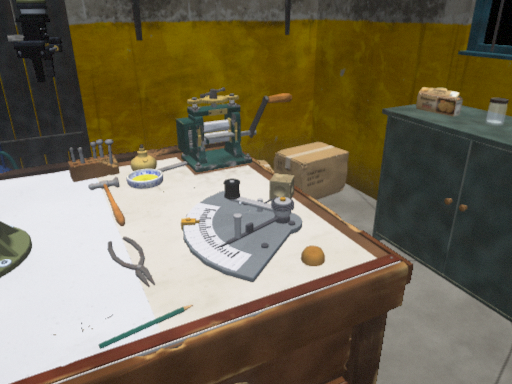

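The scene view shows the roller at about (225,185), the pointer on the right at (266,225) and the brass marker at (208,234). The pliers and hammer lie in front, with the block and wax beside the tester. Next I'll fit the tester geometry and check the obstacles along the approach.

```bash
cat > h.py <<'E'
import numpy as np
from scipy.optimize import least_squares
from scipy.spatial.transform import Rotation as R
def model(p):
    x,y,m,a,b,c=p   # m = world angle of fan middle
    u=lambda t:np.array([np.cos(t),np.sin(t)])
    o=np.array([x,y])
    return dict(tester=o,pivot=o,roller_mid=o+.125*u(m+a-.75),nose_tip=None,pointer_post=o+.125*u(m+b-.5),
      pointer_tip=o+.17*u(m+b-.5),clip_nose=o+.17*u(m+c-.5))
def fit(obs,arm0=True):
    def f(p):
        M=model(p); r=[]
        for l,c in obs: 
            if M.get(l) is not None: r+=list((M[l]-np.array(c[:2]))/.004)
        if arm0: r.append(p[3]/.003)
        return r
    return least_squares(f,[.58,-.155,2.88,0,1,.37],loss='soft_l1')
E
python3 - <<'E'
from h import *
from bench import readout, viewer
o=[("tester",(.5817,-.1557)),("pivot",(.5844,-.1576)),("roller_mid",(.5149,-.0539)),("pointer_post",(.4634,-.1884)),("pointer_tip",(.4198,-.205)),("clip_nose",(.4224,-.0888)),
("tester",(.5758,-.1496)),("pivot",(.5793,-.1541)),("roller_mid",(.5162,-.0442)),("pointer_post",(.4604,-.1899)),("pointer_tip",(.4192,-.205)),("clip_nose",(.4232,-.0916))]
s=fit(o); print(s.x.round(4)); J=s.jac; print(np.sqrt(np.diag(np.linalg.inv(J.T@J))).round(4))
print({k:v.round(4) for k,v in model(s.x).items() if v is not None})
st=readout.get_state(); print(R.from_rotvec(st["tool_rot"]).as_matrix().round(3))
P=[]
for c in("scene","side"):
    im,d=viewer.get_image(c); q=viewer.camera_params(c); K=np.array(q["K"]); T=np.array(q["cam_to_world"])
    v,u=np.indices(d.shape); ok=d>0
    pc=np.stack([(u-K[0,2])/K[0,0]*d,(v-K[1,2])/K[1,1]*d,d],-1)[ok]; P.append(pc@T[:3,:3].T+T[:3,3])
P=np.vstack(P); 
H=np.full((12,14),-1.)
for x,y,z in P:
    i=int(np.floor(x/.1));j=int(np.floor((y+.6)/.1))
    if 0<=i<12 and 0<=j<14: H[i,j]=max(H[i,j],z)
print("y from -.6 step .1; rows x from 0");print(H.round(2))
E
```

```text
[ 0.581  -0.1541  2.8744 -0.      1.0664  0.3838]
[0.0015 0.0021 0.0289 0.003  0.0347 0.0337]
{'tester': array([ 0.581 , -0.1541]), 'pivot': array([ 0.581 , -0.1541]), 'roller_mid': array([ 0.5153, -0.0477]), 'pointer_post': array([ 0.4616, -0.1909]), 'pointer_tip': array([ 0.4186, -0.2042]), 'clip_nose': array([ 0.4234, -0.0905])}
[[-0.    -0.95   0.312]
 [ 0.     0.312  0.95 ]
 [-1.     0.     0.   ]]
y from -.6 step .1; rows x from 0
[[-1.   -1.    0.01  0.    0.01  0.26  0.17  0.01  0.01  0.02  0.02 -1.
  -1.   -1.  ]
 [-1.   -1.    0.01  0.    0.01  0.02  0.02  0.01  0.01  0.02  0.02  0.44
   0.44 -1.  ]
 [-1.   -1.    0.01  0.01  0.02  0.02  0.02  0.02  0.05  0.1   0.02  0.44
   0.44 -1.  ]
 [-1.   -1.    0.01  0.02  0.02  0.03  0.    0.03  0.06  0.1   0.02 -1.
  -1.   -1.  ]
 [-1.   -1.    0.01  0.07  0.07  0.07  0.01  0.02  0.06  0.07  0.02 -1.
  -1.   -1.  ]
 [-1.   -0.73  0.03  0.03  0.07  0.08  0.01  0.    0.21  0.19  0.02 -1.
  -1.   -1.  ]
 [-0.73 -0.73  0.01  0.01  0.06  0.05  0.05  0.    0.21  0.21  0.01 -1.
  -1.   -1.  ]
 [-0.73 -0.73  0.01  0.01  0.01  0.01  0.01  0.2   0.18  0.01 -1.   -1.
  -1.   -1.  ]
 [-0.73 -0.73 -0.73 -1.   -1.   -1.   -1.    0.2  -1.   -1.   -1.   -1.
  -1.   -1.  ]
 [-0.73 -0.73 -0.73 -1.   -0.74 -1.   -1.   -1.   -1.   -1.   -1.   -1.
  -1.   -1.  ]
 [-0.73 -0.73 -0.73 -1.   -0.73 -0.73 -1.   -1.   -1.   -1.   -1.   -1.
  -1.   -1.  ]
 [-0.73 -0.73 -0.73 -0.73 -0.73 -0.73 -0.73 -1.   -1.   -1.   -1.   -1.
  -1.   -1.  ]]
```

View pics/wrist0.png

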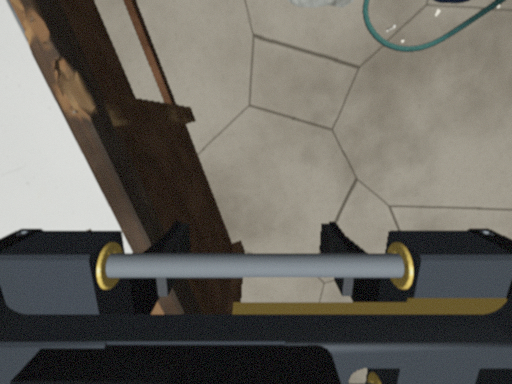

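```bash
python3 -m creep '[{"linear":[-0.06,-0.04,-0.04],"twist":[5,0,0],"fingers":1},{"linear":[-0.06,-0.07,-0.07],"twist":[10,0,0],"fingers":1},{"linear":[-0.06,-0.1,-0.1],"twist":[15,0,0],"fingers":1},{"linear":[-0.06,-0.13,-0.13],"twist":[20,0,0],"fingers":1},{"linear":[-0.06,-0.16,-0.16],"twist":[25,0,0],"fingers":1},{"linear":[-0.06,-0.19,-0.185],"twist":[30,0,0],"fingers":1},{"linear":[-0.06,-0.22,-0.21],"twist":[35,0,0],"fingers":1},{"linear":[-0.06,-0.24,-0.24],"twist":[40,0,0],"fingers":1}]' 60; cat >> h.py <<'E'
def go(tgt,yawz=None):
    """rows needed from current measured pose: tool linear to world target, twist deg about x so tool z heads to yawz (deg)"""
    from bench import readout
    s=readout.get_state(); M=R.from_rotvec(s["tool_rot"]).as_matrix()
    d=M.T@(np.array(tgt)-s["position"]); h=np.degrees(np.arctan2(M[1,2],M[0,2]))
    print("pos",np.round(s["position"],4),"zhead",h.round(2),"F",np.round(s["ft_force"],2),"t",s["time"],"w",np.round(s["grip_width"],3))
    print("lin",d.round(4),"tw", None if yawz is None else round((h-yawz+180)%360-180,2), "xaxis",M[:,0].round(3))
E
python3 -c "
from h import *
go([.476,-.239,.30],17)"
```

```text
time: 1.92
position: [0.3484, 0.3345, 0.2938]
tool_rot: [-0.43, 1.526, 0.432]
ft_force: [0.7, 0.4, 0.0]
grip_width: 0.48
pos [0.3484 0.3345 0.2938] zhead 31.52 F [0.74 0.43 0.03] t 1.9167 w 0.48
lin [-0.0066 -0.5556 -0.191 ] tw 14.52 xaxis [ 0.001  0.001 -1.   ]
```

```bash
python3 -m creep '[{"linear":[0,-0.04,0],"twist":[2,0,0],"fingers":1},{"linear":[0,-0.08,0],"twist":[4,0,0],"fingers":1},{"linear":[0,-0.12,0],"twist":[6,0,0],"fingers":1},{"linear":[0,-0.16,-0.005],"twist":[8,0,0],"fingers":1},{"linear":[0,-0.2,-0.015],"twist":[10,0,0],"fingers":1},{"linear":[0,-0.24,-0.03],"twist":[12,0,0],"fingers":1},{"linear":[0,-0.28,-0.05],"twist":[14,0,0],"fingers":1},{"linear":[0,-0.315,-0.07],"twist":[14.5,0,0],"fingers":1}]'; python3 -c "
from h import *
go([.476,-.239,.20],17)"
```

```text
time: 2.58
position: [0.4537, 0.0323, 0.2936]
tool_rot: [-0.235, 1.557, 0.235]
ft_force: [0.9, 0.3, 0.3]
grip_width: 0.009
pos [0.4537 0.0323 0.2936] zhead 17.18 F [0.91 0.28 0.35] t 2.5833 w 0.009
lin [ 0.0936 -0.2657 -0.0589] tw 0.18 xaxis [ 0.001  0.    -1.   ]
```

```bash
python3 -m creep '[{"linear":[0,-0.04,-0.01],"twist":[0,0,0],"fingers":1},{"linear":[0.01,-0.08,-0.02],"twist":[0,0,0],"fingers":1},{"linear":[0.03,-0.115,-0.03],"twist":[0,0,0],"fingers":1},{"linear":[0.05,-0.15,-0.035],"twist":[0,0,0],"fingers":1},{"linear":[0.065,-0.185,-0.04],"twist":[0,0,0],"fingers":1},{"linear":[0.08,-0.22,-0.05],"twist":[0,0,0],"fingers":1},{"linear":[0.094,-0.255,-0.059],"twist":[0,0,0],"fingers":1},{"linear":[0.094,-0.266,-0.059],"twist":[0,0,0],"fingers":1}]'; python3 - <<'E'
from h import *
go([.476,-.239,.06],17)
from bench import viewer,nets
import cv2
for c in("wrist","side"):
    p,d=viewer.get_image(c); cv2.imwrite(f"pics/{c}1.png",p[:,:,::-1])
    if c=="wrist":
        for l in ("tester","pivot","roller_mid","nose_tip","pointer_post","pointer_heel","pointer_tip","clip_nose"):
            r=nets.place_of(c,l); print(c,l,[(np.round(q["centre"],4).tolist(),round(q["conf"],2)) for q in r[:2]])
E
```

```text
time: 3.25
position: [0.4731, -0.243, 0.1976]
tool_rot: [-0.233, 1.562, 0.23]
ft_force: [0.3, 1.0, -0.4]
grip_width: 0.011
pos [ 0.4731 -0.243   0.1976] zhead 16.88 F [ 0.29  0.97 -0.45] t 3.25 w 0.011
lin [0.1376 0.0032 0.0044] tw -0.12 xaxis [-0.003 -0.003 -1.   ]
wrist tester [([0.5811, -0.1548, 0.0009], 0.96)]
wrist pivot [([0.5813, -0.1524, 0.0395], 0.88)]
wrist roller_mid [([0.5165, -0.0498, 0.0554], 0.93), ([0.5142, -0.0854, 0.036], 0.33)]
wrist nose_tip [([0.5102, -0.0864, 0.0346], 0.56)]
wrist pointer_post [([0.4634, -0.1899, 0.0569], 0.93)]
wrist pointer_heel [([0.4892, -0.1765, 0.034], 0.68), ([0.5157, -0.0482, 0.0539], 0.35)]
wrist pointer_tip [([0.4193, -0.2087, 0.0208], 0.63)]
wrist clip_nose [([0.4204, -0.0909, 0.0183], 0.96)]
```

```bash
python3 -c "
import cv2,numpy as np
cv2.imwrite('pics/m1.png',cv2.resize(np.vstack([cv2.imread('pics/wrist1.png'),cv2.imread('pics/side1.png')])[:, :],(400,600)))"
```

```text
(no output)
```

View pics/wrist1.png

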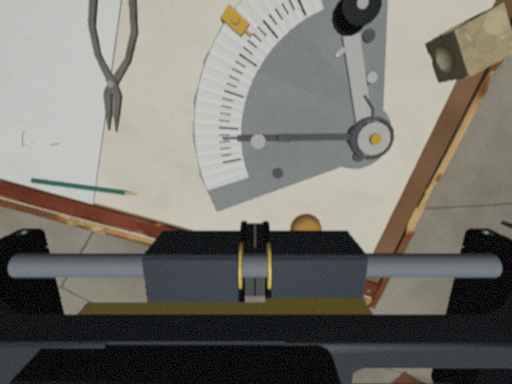

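View pics/side1.png

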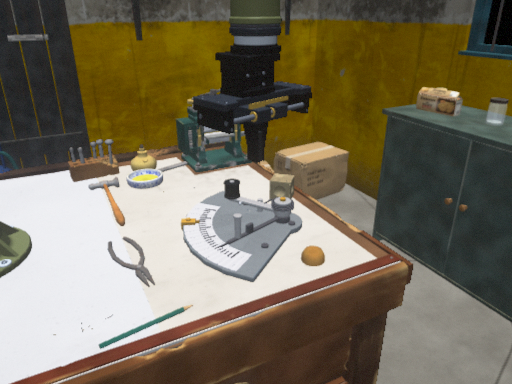

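```bash
python3 -m creep '[{"linear":[0.04,0,0],"twist":[0,0,0],"fingers":1},{"linear":[0.08,0,0],"twist":[0,0,0],"fingers":1},{"linear":[0.11,0,0],"twist":[0,0,0],"fingers":1},{"linear":[0.13,0,0],"twist":[0,0,0],"fingers":1},{"linear":[0.142,0,0],"twist":[0,0,0],"fingers":1},{"linear":[0.142,0,0],"twist":[0,0,0],"fingers":1}]'; python3 - <<'E'
from h import *
from bench import readout
o=[("tester",(.5817,-.1557)),("pivot",(.5844,-.1576)),("roller_mid",(.5149,-.0539)),("pointer_post",(.4634,-.1884)),("pointer_tip",(.4198,-.205)),("clip_nose",(.4224,-.0888)),
("tester",(.5758,-.1496)),("pivot",(.5793,-.1541)),("roller_mid",(.5162,-.0442)),("pointer_post",(.4604,-.1899)),("pointer_tip",(.4192,-.205)),("clip_nose",(.4232,-.0916))]
o+=[("tester",(.5811,-.1548)),("pivot",(.5813,-.1524)),("roller_mid",(.5165,-.0498)),("pointer_post",(.4634,-.1899)),("pointer_tip",(.4193,-.2087)),("clip_nose",(.4204,-.0909))]*2
p=fit(o).x; print(p.round(4))
s=readout.get_state(); M=R.from_rotvec(s["tool_rot"]).as_matrix()
h=np.degrees(np.arctan2(M[1,2],M[0,2])); go([.476,-.239,.056])
for b in np.arange(1.06,-.1,-.1):   # arc with offset 17.5mm
    t=p[2]+b-.5; u=np.array([np.cos(t),np.sin(t)]); n=np.array([-u[1],u[0]])
    w=p[:2]+.125*u+.0175*n
    d=M.T@(np.array([*w,.056])-s["position"]); yaw=np.degrees(t)-180
    print(round(b,2),d.round(4),"tw",round(h-yaw,1), w.round(4))
E
```

```text
time: 4.25
position: [0.4747, -0.2359, 0.0553]
tool_rot: [-0.236, 1.562, 0.239]
ft_force: [-0.4, 0.0, 0.2]
grip_width: 0.004
[ 0.5811 -0.1539  2.8755  0.      1.0733  0.388 ]
pos [ 0.4747 -0.2359  0.0553] zhead 17.34 F [-0.36  0.03  0.22] t 4.25 w 0.004
lin [-0.0007 -0.0033  0.0003] tw None xaxis [-0.004  0.001 -1.   ]
1.06 [-0.0006  0.0301  0.0009] tw 0.5 [ 0.4666 -0.2069]
0.96 [-0.0006  0.0427 -0.0001] tw 6.2 [ 0.4618 -0.1952]
0.86 [-0.0005  0.0553  0.0001] tw 12.0 [ 0.4583 -0.1831]
0.76 [-0.0005  0.0679  0.0016] tw 17.7 [ 0.456  -0.1706]
0.66 [-0.0005  0.0802  0.0044] tw 23.4 [ 0.455  -0.1581]
0.56 [-0.0005  0.0921  0.0083] tw 29.1 [ 0.4552 -0.1455]
0.46 [-0.0005  0.1037  0.0135] tw 34.9 [ 0.4567 -0.1329]
0.36 [-0.0005  0.1146  0.0197] tw 40.6 [ 0.4594 -0.1206]
0.26 [-0.0005  0.1249  0.0271] tw 46.3 [ 0.4633 -0.1086]
0.16 [-0.0005  0.1344  0.0354] tw 52.1 [ 0.4684 -0.0971]
0.06 [-0.0005  0.143   0.0446] tw 57.8 [ 0.4747 -0.0861]
-0.04 [-0.0005  0.1506  0.0546] tw 63.5 [ 0.482  -0.0758]
```

```bash
python3 -m creep '[{"linear":[0,0.02,0.001],"twist":[0,0,0],"fingers":1},{"linear":[0,0.03,0.001],"twist":[1,0,0],"fingers":1},{"linear":[0,0.039,0],"twist":[4,0,0],"fingers":1},{"linear":[0,0.048,0],"twist":[8,0,0],"fingers":1},{"linear":[0,0.056,0],"twist":[12,0,0],"fingers":1},{"linear":[0,0.064,0.001],"twist":[16,0,0],"fingers":1},{"linear":[0,0.072,0.002],"twist":[20,0,0],"fingers":1},{"linear":[0,0.08,0.004],"twist":[23,0,0],"fingers":1}]'; cat >> h.py <<'E'
P0=np.array([0.5811,-0.1539,2.8755,0,1.07,.388])
def arc(bs,off=.0175,r=.125,z=.056,sh=0.5,p=P0,yoff=180):
    from bench import readout
    s=readout.get_state(); M=R.from_rotvec(s["tool_rot"]).as_matrix()
    h=np.degrees(np.arctan2(M[1,2],M[0,2]))
    v=s["position"][:2]-p[:2]; rr=np.hypot(*v); th=(np.arctan2(v[1],v[0])%(2*np.pi))
    print("t",s["time"],"r",rr.round(4),"z",s["position"][2].round(4),"read of tool centre",(th-p[2]+sh).round(4),"contact-est",(th-np.arcsin(off/rr)-p[2]+sh).round(4),"F",np.round(s["ft_force"],2))
    for b in bs:
        t=p[2]+b-sh; u=np.array([np.cos(t),np.sin(t)]); n=np.array([-u[1],u[0]])
        w=p[:2]+r*u+off*n
        d=M.T@(np.array([*w,z])-s["position"]); yaw=np.degrees(t)-yoff
        print(round(b,3),d.round(4),"tw",round((h-yaw+180)%360-180,1))
E
python3 - <<'E'
from h import *
arc([.6,.5,.4,.3,.2])
from bench import viewer
import cv2
p,d=viewer.get_image("wrist"); cv2.imwrite(f"pics/wrist2.png",p[:,:,::-1])
p,d=viewer.get_image("side"); cv2.imwrite(f"pics/side2.png",p[150:300,150:350,::-1].repeat(3,0).repeat(3,1))
E
```

```text
time: 4.92
position: [0.4573, -0.1596, 0.0592]
tool_rot: [0.081, 1.566, -0.081]
ft_force: [-0.1, 0.2, 0.1]
grip_width: 0.001
t 4.9167 r 0.1239 z 0.0592 read of tool centre 0.8125 contact-est 0.6707 F [-0.13  0.24  0.07]
0.6 [ 0.0032  0.0089 -0.0033] tw 3.6
0.5 [ 0.0032  0.0215 -0.0037] tw 9.3
0.4 [ 0.0032  0.034  -0.0027] tw 15.1
0.3 [ 0.0032  0.0465 -0.0006] tw 20.8
0.2 [0.0032 0.0586 0.0029] tw 26.5
```

View pics/wrist2.png

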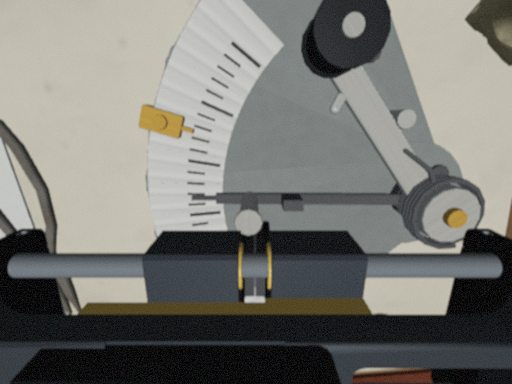

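View pics/side2.png

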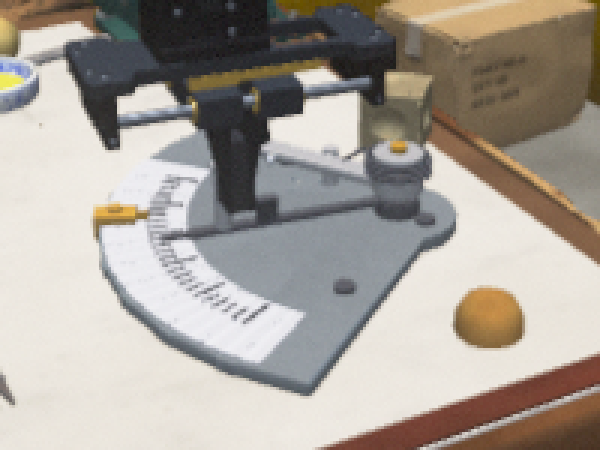

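The wrist view shows the post at (248,220) held just in front of the closed fingers, centred on them. The lug faces the arm and the marker is at (165,122). I'll keep going.

```bash
python3 -m creep '[{"linear":[0.002,0.008,-0.002],"twist":[4,0,0],"fingers":1},{"linear":[0.003,0.015,-0.003],"twist":[7,0,0],"fingers":1},{"linear":[0.003,0.022,-0.003],"twist":[10,0,0],"fingers":1},{"linear":[0.003,0.029,-0.003],"twist":[13,0,0],"fingers":1},{"linear":[0.003,0.036,-0.002],"twist":[16,0,0],"fingers":1},{"linear":[0.003,0.043,-0.001],"twist":[19,0,0],"fingers":1},{"linear":[0.003,0.05,0],"twist":[22,0,0],"fingers":1},{"linear":[0.003,0.0565,0.002],"twist":[25.5,0,0],"fingers":1}]'; python3 -c "
from h import *
arc([.2,.15,.1,.05,0,-.05])"
```

```text
time: 5.68
position: [0.4649, -0.1039, 0.0557]
tool_rot: [0.428, 1.526, -0.427]
ft_force: [-0.4, 0.3, 0.6]
grip_width: 0.005
t 5.6833 r 0.1265 z 0.0557 read of tool centre 0.3594 contact-est 0.2207 F [-0.42  0.34  0.58]
0.2 [-0.0003  0.0026 -0.    ] tw 1.2
0.15 [-0.0003  0.0089 -0.0006] tw 4.0
0.1 [-0.0003  0.0152 -0.0009] tw 6.9
0.05 [-0.0003  0.0215 -0.0009] tw 9.8
0 [-0.0003  0.0278 -0.0005] tw 12.6
-0.05 [-0.0003  0.0341  0.0002] tw 15.5
```

```bash
python3 -m creep '[{"linear":[0,0.004,0],"twist":[2,0,0],"fingers":1},{"linear":[0,0.008,-0.001],"twist":[4,0,0],"fingers":1},{"linear":[0,0.012,-0.001],"twist":[6,0,0],"fingers":1},{"linear":[0,0.015,-0.001],"twist":[7,0,0],"fingers":1},{"linear":[0,0.0175,-0.001],"twist":[8,0,0],"fingers":1},{"linear":[0,0.0175,-0.001],"twist":[8,0,0],"fingers":1}]'; python3 - <<'E'
from h import *
arc([.05,0,-.05])
from bench import viewer,nets
import cv2
p,d=viewer.get_image("wrist"); cv2.imwrite(f"pics/wrist3.png",p[:,:,::-1])
for l in ("nose_tip","pointer_heel","roller_mid","pointer_post"):
    r=nets.place_of("wrist",l); print(l,[(np.round(q["centre"],4).tolist(),round(q["conf"],2)) for q in r[:2]])
E
```

```text
time: 6.18
position: [0.473, -0.0879, 0.0551]
tool_rot: [0.535, 1.502, -0.534]
ft_force: [-0.4, -0.1, -0.1]
grip_width: 0.006
t 6.1833 r 0.1267 z 0.0551 read of tool centre 0.2181 contact-est 0.0795 F [-0.38 -0.1  -0.13]
0.05 [-0.0009  0.0037  0.    ] tw 1.9
0 [-0.0009  0.01   -0.0005] tw 4.7
-0.05 [-0.0009  0.0163 -0.0007] tw 7.6
nose_tip [([0.5131, -0.0834, 0.035], 0.61)]
pointer_heel [([0.5095, -0.0902, 0.0333], 0.62)]
roller_mid [([0.517, -0.0452, 0.0541], 0.8)]
pointer_post [([0.4857, -0.0719, 0.053], 0.82)]
```

View pics/wrist3.png

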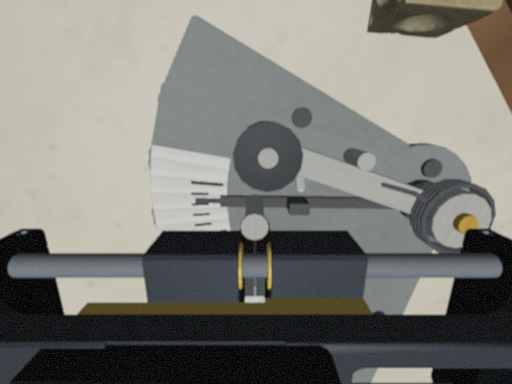

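The nose at (300,187) and the lug at (298,205) are now a few millimetres apart, so I'll creep and watch the force.

```bash
python3 -m creep '[{"linear":[0,0.002,0],"twist":[1,0,0],"fingers":1},{"linear":[0,0.004,0],"twist":[2,0,0],"fingers":1},{"linear":[0,0.006,0],"twist":[3,0,0],"fingers":1},{"linear":[0,0.006,0],"twist":[3,0,0],"fingers":1}]'; python3 -m creep '[{"linear":[0,0.001,0],"twist":[0,0,0],"fingers":1},{"linear":[0,0.002,0],"twist":[0,0,0],"fingers":1},{"linear":[0,0.002,0],"twist":[0,0,0],"fingers":1}]';  python3 - <<'E'
from h import *
arc([.0,-.05])
from bench import viewer,nets
import cv2
p,d=viewer.get_image("wrist"); cv2.imwrite(f"pics/wrist4.png",p[100:260,150:350,::-1].repeat(3,0).repeat(3,1))
E
```

```text
time: 6.77
position: [0.476, -0.0829, 0.0544]
tool_rot: [0.577, 1.493, -0.577]
ft_force: [-0.0, -1.2, 0.4]
grip_width: 0.007
time: 7.02
position: [0.4772, -0.0817, 0.0544]
tool_rot: [0.576, 1.493, -0.576]
ft_force: [-0.1, -1.1, 0.7]
grip_width: 0.005
t 7.0167 r 0.1265 z 0.0544 read of tool centre 0.1585 contact-est 0.0197 F [-0.09 -1.11  0.75]
0.0 [-0.0016  0.0025 -0.    ] tw 1.7
-0.05 [-0.0016  0.0087 -0.0005] tw 4.6
```

View pics/wrist4.png

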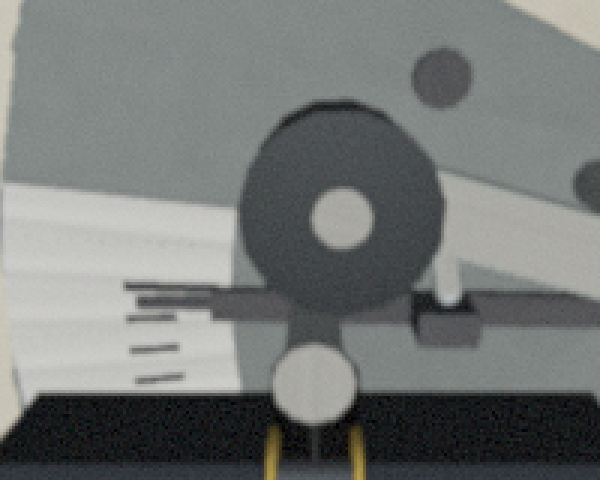

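```bash
python3 -m creep '[{"linear":[0,0.001,0],"twist":[0,0,0],"fingers":1},{"linear":[0,0.002,0],"twist":[0,0,0],"fingers":1},{"linear":[0,0.002,0],"twist":[0,0,0],"fingers":1}]';   python3 -m creep '[{"linear":[0,0.001,0],"twist":[0,0,0],"fingers":1},{"linear":[0,0.001,0],"twist":[0,0,0],"fingers":1}]';  python3 - <<'E'
from h import *
arc([.0,-.05])
from bench import viewer,nets
import cv2
p,d=viewer.get_image("wrist"); cv2.imwrite(f"pics/wrist5.png",p[100:260,150:350,::-1].repeat(3,0).repeat(3,1))
E
```

```text
time: 7.32
position: [0.4782, -0.0807, 0.0544]
tool_rot: [0.576, 1.493, -0.577]
ft_force: [-1.8, -1.2, 0.3]
grip_width: 0.0
time: 7.48
position: [0.4784, -0.0804, 0.0543]
tool_rot: [0.576, 1.494, -0.578]
ft_force: [-3.7, -3.2, 1.7]
grip_width: 0.012
t 7.4833 r 0.1263 z 0.0543 read of tool centre 0.145 contact-est 0.0059 F [-3.66 -3.16  1.7 ]
0.0 [-0.0017  0.0007 -0.    ] tw 1.7
-0.05 [-0.0017  0.007  -0.0006] tw 4.5
```

View pics/wrist5.png

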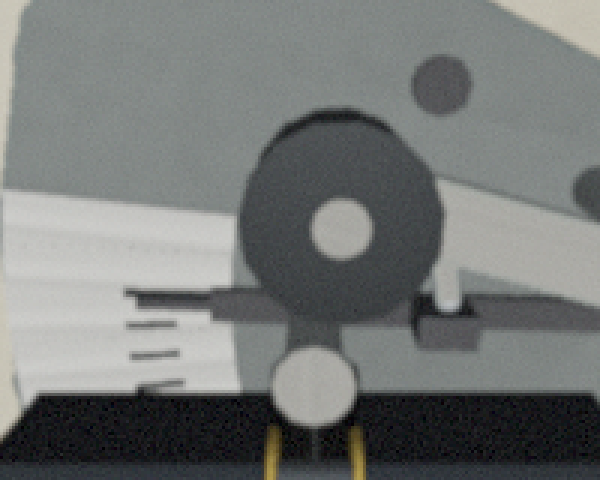

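Contact force rose to about 5 N against the stop, so the pointer is at zero. I'll back off, lift and look.

```bash
python3 -m creep '[{"linear":[0,-0.01,0],"twist":[0,0,0],"fingers":1},{"linear":[0,-0.025,0],"twist":[0,0,0],"fingers":1},{"linear":[-0.03,-0.03,0],"twist":[0,0,0],"fingers":1},{"linear":[-0.07,-0.03,0],"twist":[0,0,0],"fingers":1},{"linear":[-0.1,-0.03,0],"twist":[0,0,0],"fingers":1},{"linear":[-0.1,-0.03,0],"twist":[0,0,0],"fingers":1}]';  python3 - <<'E'
from h import *
arc([.0],off=-.045,sh=.75,z=.15); go([.5,-.1,.15],-58)
from bench import viewer,nets
import cv2
p,d=viewer.get_image("wrist"); cv2.imwrite(f"pics/wrist6.png",p[:,:,::-1])
for l in ("nose_tip","pointer_heel","roller_mid","pointer_post","pivot","tester","clip_nose","pointer_tip"):
    r=nets.place_of("wrist",l); print(l,[(np.round(q["centre"],4).tolist(),round(q["conf"],2)) for q in r[:2]])
E
```

```text
time: 8.03
position: [0.4627, -0.1032, 0.1599]
tool_rot: [0.583, 1.483, -0.57]
ft_force: [1.0, 0.2, -0.5]
grip_width: 0.006
t 8.0333 r 0.1288 z 0.1599 read of tool centre 0.6119 contact-est 0.9687 F [ 0.99  0.22 -0.54]
0.0 [0.0112 0.1197 0.0138] tw 15.9
pos [ 0.4627 -0.1032  0.1599] zhead -42.3 F [ 0.99  0.22 -0.54] t 8.0333 w 0.006
lin [0.0103 0.0274 0.0254] tw 15.7 xaxis [ 0.011  0.004 -1.   ]
nose_tip [([0.5119, -0.0827, 0.0331], 0.92)]
pointer_heel [([0.5173, -0.0874, 0.0344], 0.85)]
roller_mid [([0.5128, -0.0458, 0.0547], 0.58)]
pointer_post [([0.493, -0.0674, 0.0551], 0.74)]
pivot [([0.5816, -0.152, 0.0391], 0.97)]
tester [([0.5825, -0.1511, 0.0028], 0.78)]
clip_nose [([0.4205, -0.0923, 0.0191], 0.84)]
pointer_tip [([0.4582, -0.0349, 0.022], 0.71)]
```

View pics/wrist6.png

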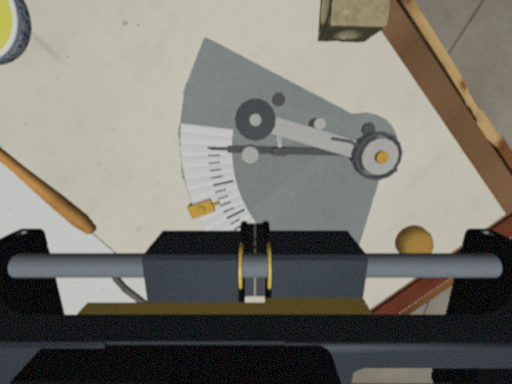

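The pointer is at zero, with its lug at (278,150) on the nose and the tip at the first tick (215,148). Next I'll go behind the roller.

```bash
python3 -m creep '[{"linear":[0,0.03,0.004],"twist":[4,0,0],"fingers":1},{"linear":[0,0.06,0.007],"twist":[8,0,0],"fingers":1},{"linear":[0,0.09,0.01],"twist":[12,0,0],"fingers":1},{"linear":[0,0.12,0.014],"twist":[16,0,0],"fingers":1},{"linear":[0,0.12,0.014],"twist":[16,0,0],"fingers":1},{"linear":[0.01,0.12,0.014],"twist":[16,0,0],"fingers":1}]';  python3 - <<'E'
from h import *
arc([.0],off=-.045,sh=.75,z=.055)
from bench import viewer
import cv2
for c in("scene","side"):
    p,d=viewer.get_image(c); cv2.imwrite(f"pics/{c}7.png",p[80:280,130:350,::-1].repeat(3,0).repeat(3,1))
E
```

```text
time: 8.98
position: [0.5518, -0.0214, 0.1444]
tool_rot: [0.787, 1.42, -0.791]
ft_force: [0.4, -0.9, -0.1]
grip_width: 0.005
t 8.9833 r 0.1357 z 0.1444 read of tool centre -0.3372 contact-est 0.0009 F [ 0.43 -0.85 -0.13]
0.0 [0.0894 0.0002 0.0027] tw 0.2
```

View pics/scene7.png

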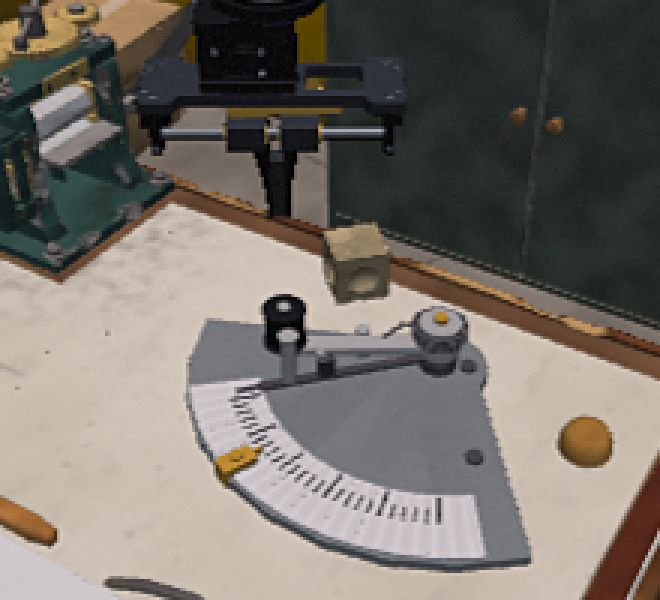

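View pics/side7.png

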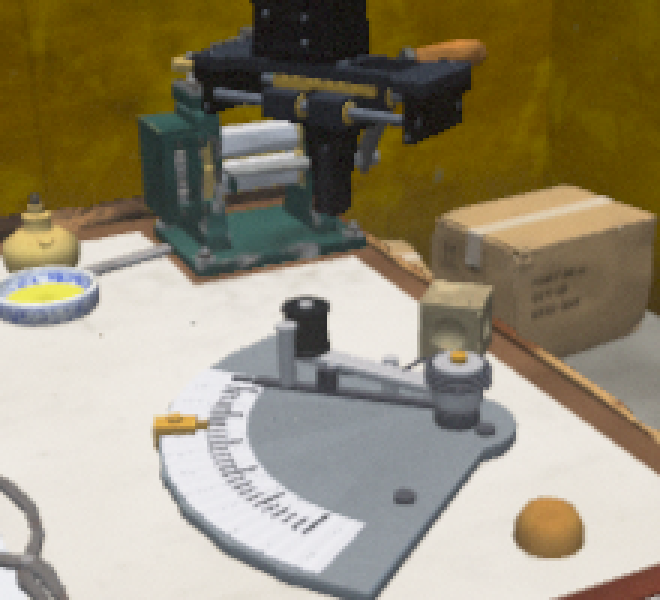

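```bash
python3 - <<'E'
import numpy as np
from bench import viewer
for c in("scene","side"):
    im,d=viewer.get_image(c); q=viewer.camera_params(c); K=np.array(q["K"]); T=np.array(q["cam_to_world"])
    v,u=np.indices(d.shape); ok=d>0
    pc=np.stack([(u-K[0,2])/K[0,0]*d,(v-K[1,2])/K[1,1]*d,d],-1)[ok]; P=pc@T[:3,:3].T+T[:3,3]
    m=(P[:,2]>.09)&(P[:,2]<.3)&(P[:,0]>.4)&(P[:,0]<.8)&(P[:,1]>.085)&(P[:,1]<.4)
    Q=P[m]; print(c,len(Q)); i=np.argsort(Q[:,1])[:400:40]; print(Q[i].round(3))
E
```

```text
scene 2543
[[0.719 0.184 0.191]
 [0.718 0.2   0.17 ]
 [0.718 0.214 0.14 ]
 [0.721 0.231 0.141]
 [0.531 0.239 0.124]
 [0.517 0.239 0.119]
 [0.6   0.24  0.185]
 [0.627 0.241 0.181]
 [0.556 0.242 0.202]
 [0.624 0.243 0.161]]
side 1296
[[0.772 0.169 0.187]
 [0.74  0.174 0.189]
 [0.742 0.177 0.191]
 [0.735 0.181 0.197]
 [0.577 0.226 0.091]
 [0.645 0.235 0.091]
 [0.523 0.238 0.126]
 [0.53  0.239 0.106]
 [0.536 0.24  0.093]
 [0.565 0.241 0.091]]
```

The mill is well clear, so I'll descend.

```bash
python3 -m creep '[{"linear":[0.03,0,0.002],"twist":[0,0,0],"fingers":1},{"linear":[0.06,0,0.003],"twist":[0,0,0],"fingers":1},{"linear":[0.08,0,0.003],"twist":[0,0,0],"fingers":1},{"linear":[0.089,0,0.003],"twist":[0,0,0],"fingers":1},{"linear":[0.089,0,0.003],"twist":[0,0,0],"fingers":1}]'; python3 -c "
from h import *
arc([0,.05,.1,.15,.2,.25,.3,.35,.4],off=-.0275,sh=.75,z=.055)"
```

```text
time: 9.6
position: [0.5498, -0.0255, 0.0541]
tool_rot: [0.792, 1.424, -0.794]
ft_force: [-1.2, 0.1, -0.1]
grip_width: 0.004
t 9.6 r 0.1321 z 0.0541 read of tool centre -0.3152 contact-est -0.1056 F [-1.25  0.07 -0.07]
0 [-0.0009 -0.0135  0.0006] tw -0.1
0.05 [-0.0009 -0.0198 -0.0006] tw -2.9
0.1 [-0.0009 -0.0261 -0.0015] tw -5.8
0.15 [-0.0008 -0.0325 -0.002 ] tw -8.7
0.2 [-0.0008 -0.0389 -0.0023] tw -11.5
0.25 [-0.0008 -0.0453 -0.0022] tw -14.4
0.3 [-0.0008 -0.0516 -0.0019] tw -17.3
0.35 [-0.0008 -0.058  -0.0012] tw -20.1
0.4 [-0.0008 -0.0643 -0.0001] tw -23.0
```

```bash
python3 -m creep '[{"linear":[0,-0.006,0],"twist":[0,0,0],"fingers":1},{"linear":[0,-0.012,0],"twist":[0,0,0],"fingers":1},{"linear":[0,-0.016,0],"twist":[-1,0,0],"fingers":1},{"linear":[0,-0.02,-0.001],"twist":[-3,0,0],"fingers":1},{"linear":[0,-0.024,-0.001],"twist":[-5,0,0],"fingers":1},{"linear":[0,-0.028,-0.002],"twist":[-6.5,0,0],"fingers":1},{"linear":[0,-0.031,-0.002],"twist":[-8,0,0],"fingers":1},{"linear":[0,-0.033,-0.002],"twist":[-9,0,0],"fingers":1}]'; python3 - <<'E'
from h import *
arc([.2,.25,.3,.35,.4],off=-.0275,sh=.75,z=.055)
from bench import viewer
import cv2
for c in("scene","side"):
    p,d=viewer.get_image(c); cv2.imwrite(f"pics/{c}8.png",p[130:280,150:330,::-1].repeat(4,0).repeat(4,1))
E
```

```text
time: 10.27
position: [0.5234, -0.0399, 0.0566]
tool_rot: [0.671, 1.464, -0.666]
ft_force: [3.3, 3.5, 1.2]
grip_width: 0.005
t 10.2667 r 0.1278 z 0.0566 read of tool centre -0.086 contact-est 0.1308 F [3.3  3.55 1.19]
0.2 [ 0.0015 -0.0087 -0.002 ] tw -2.3
0.25 [ 0.0015 -0.015  -0.003 ] tw -5.2
0.3 [ 0.0015 -0.0213 -0.0036] tw -8.0
0.35 [ 0.0015 -0.0277 -0.004 ] tw -10.9
0.4 [ 0.0014 -0.0341 -0.004 ] tw -13.8
```

View pics/scene8.png

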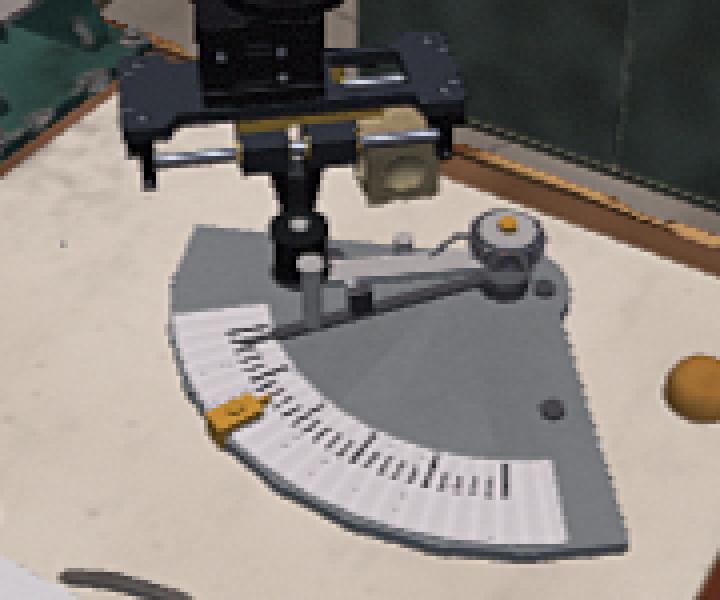

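View pics/side8.png

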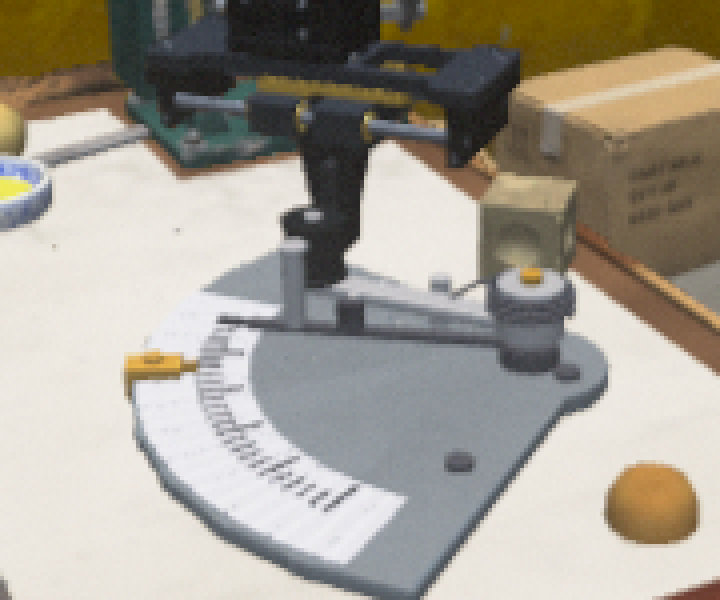

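The arm, nose and pointer now move together: the needle tip is at (270,335) in the zoomed view and the marker nose at (265,402). I'll approach to about 0.3.

```bash
python3 -m creep '[{"linear":[0.001,-0.003,-0.001],"twist":[-1,0,0],"fingers":1},{"linear":[0.001,-0.006,-0.002],"twist":[-2,0,0],"fingers":1},{"linear":[0.001,-0.009,-0.002],"twist":[-3,0,0],"fingers":1},{"linear":[0.001,-0.012,-0.003],"twist":[-4,0,0],"fingers":1},{"linear":[0.001,-0.015,-0.003],"twist":[-5,0,0],"fingers":1},{"linear":[0.001,-0.018,-0.003],"twist":[-6,0,0],"fingers":1},{"linear":[0.001,-0.02,-0.003],"twist":[-7,0,0],"fingers":1},{"linear":[0.001,-0.02,-0.003],"twist":[-7,0,0],"fingers":1}]'; cat > look.py <<'E'
from h import *
import sys,cv2
from bench import viewer,nets
n=sys.argv[1]
arc([.3,.32,.34,.36,.38,.4],off=-.0275,sh=.75,z=.055)
a=[]
for c in("scene","side"):
    p,d=viewer.get_image(c); q=viewer.camera_params(c); K=np.array(q["K"]); W=np.linalg.inv(np.array(q["cam_to_world"]))
    def pr(X): v=W[:3,:3]@X+W[:3,3]; return (K@v/v[2])[:2]
    for l in("pointer_tip","clip_nose","pivot","pointer_post","roller_mid"):
        r=nets.place_of(c,l); print(c,l,[(np.round(q["centre"],4).tolist(),round(q["conf"],2)) for q in r[:1]])
    o=pr(np.array([*(P0[:2]+.16*np.array([np.cos(P0[2]-.11),np.sin(P0[2]-.11)])),.022])); 
    x,y=np.round(o).astype(int)
    cr=p[y-25:y+25,x-35:x+35,::-1]; a.append(cv2.resize(cr,None,fx=8,fy=8,interpolation=cv2.INTER_CUBIC)); 
    for b in(.3,.4):
        t=P0[2]+b-.5; print(b,((pr(np.array([*(P0[:2]+.17*np.array([np.cos(t),np.sin(t)])),.022]))-[x-35,y-25])*8).round(1))
cv2.imwrite(f"pics/z{n}.png",cv2.resize(np.vstack(a),(420,600)))
cv2.imwrite(f"pics/za{n}.png",a[0]);cv2.imwrite(f"pics/zb{n}.png",a[1])
E
python3 look.py 1
```

```text
time: 11.03
position: [0.5051, -0.0516, 0.0546]
tool_rot: [0.576, 1.493, -0.575]
ft_force: [2.9, 4.2, 3.6]
grip_width: 0.008
t 11.0333 r 0.1274 z 0.0546 read of tool centre 0.0841 contact-est 0.3016 F [2.95 4.23 3.65]
0.3 [-0.0004  0.0002 -0.0005] tw -1.1
0.32 [-0.0004 -0.0023 -0.001 ] tw -2.3
0.34 [-0.0004 -0.0049 -0.0014] tw -3.4
0.36 [-0.0004 -0.0074 -0.0018] tw -4.6
0.38 [-0.0004 -0.0099 -0.0021] tw -5.7
0.4 [-0.0004 -0.0125 -0.0024] tw -6.9
scene pointer_tip [([0.4272, -0.08, 0.0255], 0.51)]
scene clip_nose [([0.4233, -0.0875, 0.0219], 0.7)]
scene pivot []
scene pointer_post [([0.4696, -0.0933, 0.0526], 0.59)]
scene roller_mid [([0.488, -0.0753, 0.052], 0.85)]
0.3 [222.3 185.5]
0.4 [254.  220.6]
side pointer_tip [([0.4305, -0.0734, 0.0226], 0.59)]
side clip_nose [([0.4227, -0.0934, 0.0217], 0.61)]
side pivot [([0.5813, -0.1555, 0.0433], 0.94)]
side pointer_post [([0.4684, -0.0956, 0.0527], 0.77)]
side roller_mid [([0.4859, -0.0688, 0.0521], 0.59)]
0.3 [242.5 176.6]
0.4 [238.3 207.6]
```

View pics/za1.png

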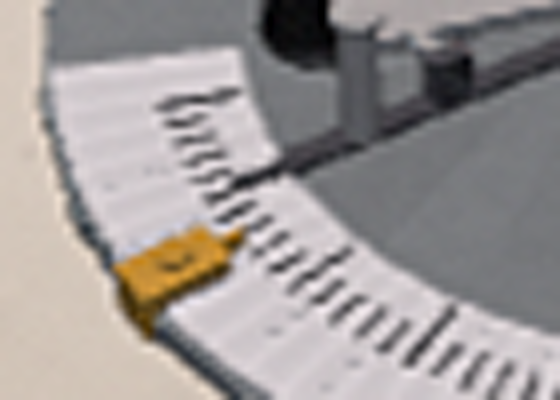

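View pics/zb1.png

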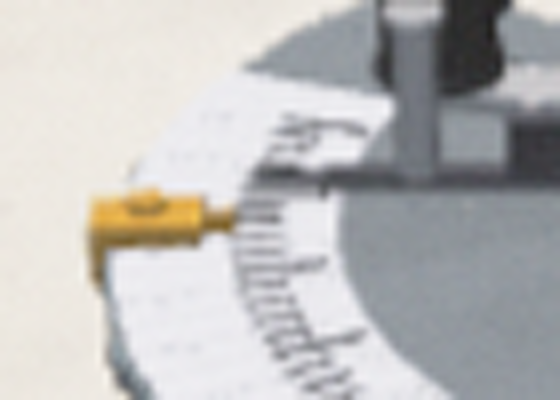

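Scene view: the needle tip is at about (230,188) and the marker nose at (245,234), roughly 0.10 rad still to go. Side view: tip (247,183), nose (238,217), about the same. I'll advance 0.06 and look again.

```bash
python3 -m creep '[{"linear":[0,-0.002,-0.001],"twist":[-1,0,0],"fingers":1},{"linear":[0,-0.004,-0.001],"twist":[-2,0,0],"fingers":1},{"linear":[0,-0.006,-0.002],"twist":[-3,0,0],"fingers":1},{"linear":[0,-0.008,-0.002],"twist":[-4,0,0],"fingers":1},{"linear":[0,-0.008,-0.002],"twist":[-4,0,0],"fingers":1}]'; python3 look.py 2
```

```text
time: 12.05
position: [0.4986, -0.0559, 0.0545]
tool_rot: [0.522, 1.507, -0.521]
ft_force: [3.4, 3.8, 2.1]
grip_width: 0.003
t 12.05 r 0.1281 z 0.0545 read of tool centre 0.1452 contact-est 0.3615 F [3.42 3.85 2.12]
0.3 [-0.0005  0.0077  0.002 ] tw 2.9
0.32 [-0.0005  0.0052  0.0013] tw 1.7
0.34 [-0.0005  0.0027  0.0007] tw 0.6
0.36 [-0.0005  0.0002  0.0002] tw -0.6
0.38 [-0.0005 -0.0023 -0.0003] tw -1.7
0.4 [-0.0005 -0.0048 -0.0008] tw -2.9
scene pointer_tip [([0.4232, -0.0873, 0.0216], 0.67)]
scene clip_nose [([0.425, -0.0901, 0.023], 0.51)]
scene pivot [([0.5774, -0.158, 0.0412], 0.67)]
scene pointer_post [([0.4638, -0.1019, 0.0556], 0.74)]
scene roller_mid [([0.4834, -0.0823, 0.0538], 0.82)]
0.3 [222.3 185.5]
0.4 [254.  220.6]
side pointer_tip [([0.426, -0.0845, 0.0221], 0.61)]
side clip_nose [([0.4211, -0.0909, 0.0204], 0.57)]
side pivot [([0.58, -0.1548, 0.0437], 0.67)]
side pointer_post [([0.466, -0.1005, 0.0529], 0.78)]
side roller_mid [([0.4796, -0.0723, 0.0532], 0.82)]
0.3 [242.5 176.6]
0.4 [238.3 207.6]
```

View pics/za2.png

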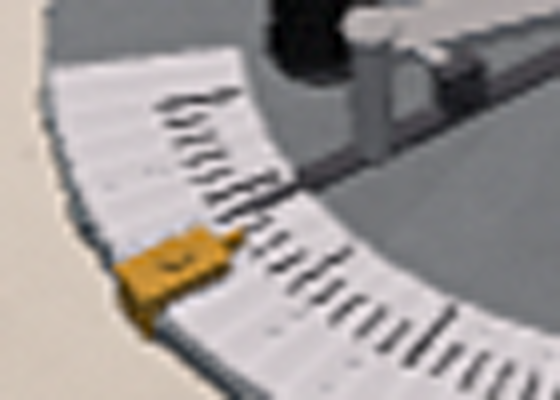

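View pics/zb2.png

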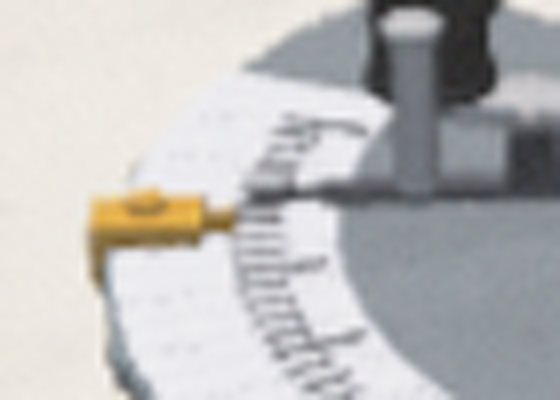

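The scene and side views are too coarse here, at about 3–4 mm per pixel. I'll work out the marker's reading from the closer wrist pictures already taken.

```bash
python3 -c "
import cv2
a=cv2.imread('pics/wrist2.png')[80:250,120:240]; cv2.imwrite('pics/c2.png',cv2.resize(a,None,fx=3.5,fy=3.5,interpolation=cv2.INTER_CUBIC))
a=cv2.imread('pics/wrist6.png')[100:240,170:300]; cv2.imwrite('pics/c6.png',cv2.resize(a,None,fx=4,fy=4,interpolation=cv2.INTER_CUBIC))
a=cv2.imread('pics/wrist1.png')[0:210,190:400]; cv2.imwrite('pics/c1.png',cv2.resize(a,None,fx=2.8,fy=2.8,interpolation=cv2.INTER_CUBIC))
"
```

```text
(no output)
```

View pics/c2.png

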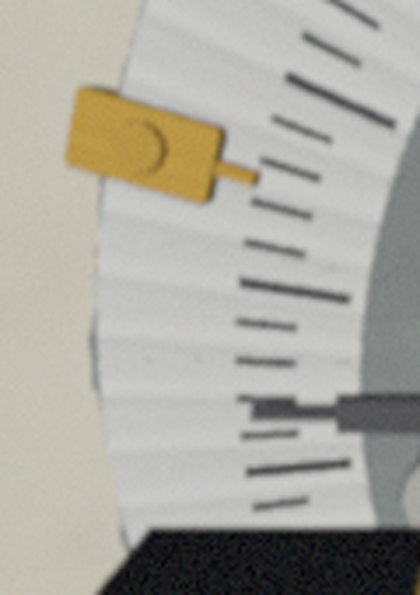

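View pics/c6.png

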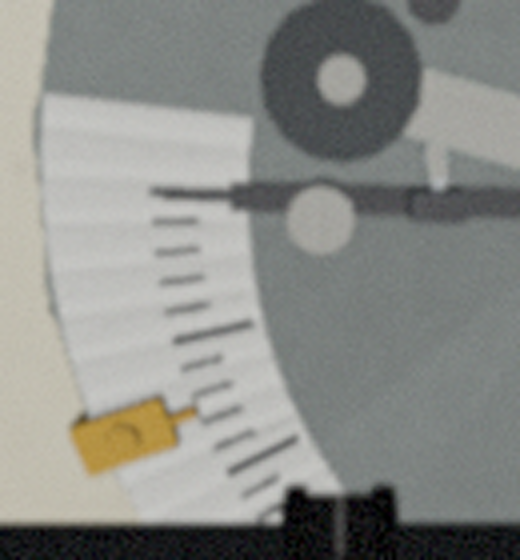

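View pics/c1.png

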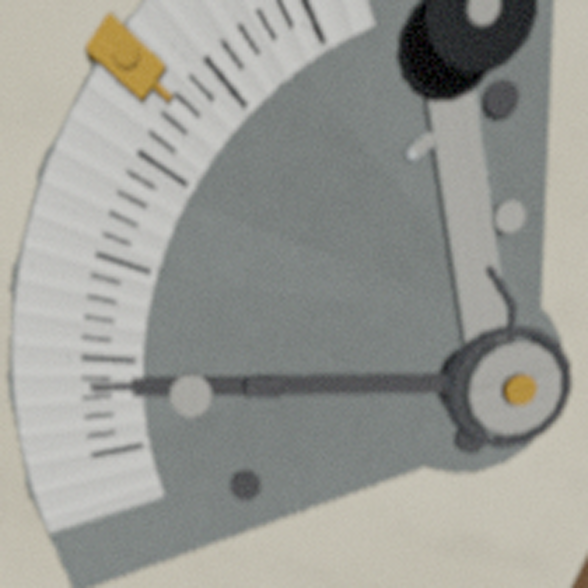

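```bash
python3 - <<'E'
from h import *
from bench import readout, viewer
s=readout.get_state(); q=viewer.camera_params("wrist"); K=np.array(q["K"]); Tc=np.array(q["cam_to_world"])
Tt=np.eye(4); Tt[:3,:3]=R.from_rotvec(s["tool_rot"]).as_matrix(); Tt[:3,3]=s["position"]
X=np.linalg.inv(Tt)@Tc; print(X.round(3))
def cam(pos,rv):
    T=np.eye(4); T[:3,:3]=R.from_rotvec(rv).as_matrix(); T[:3,3]=pos; return T@X
def hit(T,u,v,z):
    r=T[:3,:3]@np.linalg.inv(K)@[u,v,1]; k=(z-T[2,3])/r[2]; return (T[:3,3]+k*r)[:2]
def rep(name,T,f,ox,oy,pts):
    print(name)
    A=[];
    for l,x,y,z in pts:
        w=hit(T,ox+(x+.5)/f-.5,oy+(y+.5)/f-.5,z); v=w-P0[:2]; print(l,w.round(4),"r",np.hypot(*v).round(4),"read",((np.arctan2(v[1],v[0])%(2*np.pi))-P0[2]+.5).round(4))
c2=[("t.25",290,78,.0125),("t.25r",395,125,.0125),("t.35",263,160,.0125),("t.40",253,203,.0125),("t.5",243,283,.0125),("t.5r",348,298,.0125),("t.65",240,398,.0125),("t.75",248,470,.0125),("t.75r",350,464,.0125),("clip",257,179,.022),("needle",253,408,.023)]
rep("w2",cam([0.4573,-0.1596,0.0592],[0.081,1.566,-0.081]),3.5,120,80,c2)
c6=[("t.25",175,342,.0125),("t.25r",252,323,.0125),("t.35",196,393,.0125),("t.40",204,418,.0125),("t.5",230,473,.0125),("t.5r",297,439,.0125),("clip",196,409,.022),("needle",152,192,.023),("hub",(382-170)*4,(157-100)*4,.066)]
rep("w6",cam([0.4627,-0.1032,0.1599],[0.583,1.483,-.57]),4,170,100,c6)
c1=[("t0",305,0,.0125),("t0r",322,40,.0125),("t.25",208,57,.0125),("t.25r",243,105,.0125),("t.5",140,152,.0125),("t.5r",186,185,.0125),("t.75",98,255,.0125),("t1",83,358,.0125),("t1.25",93,456,.0125),("clip",171,99,.022),("needle",92,387,.023),("hub",520,389,.066)]
rep("w1",cam([0.4731,-0.243,0.1976],[-.233,1.562,.23]),2.8,190,0,c1)
E
```

```text
[[ 0.001 -0.278  0.961 -0.15 ]
 [ 0.    -0.961 -0.278  0.076]
 [ 1.     0.    -0.001  0.001]
 [ 0.     0.     0.     1.   ]]
w2
t.25 [ 0.4307 -0.0697] r 0.1724 read 0.2556
t.25r [ 0.4505 -0.0808] r 0.1497 read 0.2558
t.35 [ 0.4227 -0.0848] r 0.1728 read 0.355
t.40 [ 0.4192 -0.0932] r 0.1729 read 0.4072
t.5 [ 0.4143 -0.1094] r 0.1727 read 0.5056
t.5r [ 0.436  -0.1149] r 0.1502 read 0.5037
t.65 [ 0.4093 -0.1345] r 0.1729 read 0.6537
t.75 [ 0.4081 -0.1514] r 0.173 read 0.7514
t.75r [ 0.4312 -0.1523] r 0.1499 read 0.7555
clip [ 0.423  -0.0882] r 0.1712 read 0.3724
needle [ 0.4146 -0.1342] r 0.1677 read 0.6484
w6
t.25 [ 0.4303 -0.0702] r 0.1724 read 0.2592
t.25r [ 0.4507 -0.0811] r 0.1494 read 0.2571
t.35 [ 0.4241 -0.0853] r 0.1714 read 0.354
t.40 [ 0.4205 -0.0923] r 0.172 read 0.4002
t.5 [ 0.4142 -0.11  ] r 0.1726 read 0.5087
t.5r [ 0.4363 -0.1156] r 0.1498 read 0.5076
clip [ 0.4236 -0.0875] r 0.1709 read 0.3669
needle [ 0.4578 -0.0358] r 0.1707 read 0.0022
hub [ 0.579  -0.1515] r 0.0032 read -0.0756
w1
t0 [ 0.4609 -0.0392] r 0.1661 read 0.004
t0r [ 0.4718 -0.05  ] r 0.1508 read 0.0059
t.25 [ 0.4308 -0.0685] r 0.1729 read 0.2493
t.25r [ 0.4492 -0.0805] r 0.1509 read 0.2579
t.5 [ 0.4144 -0.1088] r 0.1727 read 0.5017
t.5r [ 0.4359 -0.1151] r 0.1503 read 0.5048
t.75 [ 0.4083 -0.1517] r 0.1729 read 0.7532
t1 [ 0.413  -0.1944] r 0.1729 read 1.0024
t1.25 [ 0.4284 -0.2349] r 0.1729 read 1.2537
clip [ 0.4219 -0.0891] r 0.1719 read 0.3796
needle [ 0.421  -0.2042] r 0.1678 read 1.0702
hub [ 0.5775 -0.154 ] r 0.0036 read 0.7823
```

```bash
python3 - <<'E'
import cv2
from bench import viewer
for c,(x,y) in dict(scene=(190,190),side=(180,190)).items():
    p,d=viewer.get_image(c); cv2.imwrite(f"pics/f_{c}.png",p[:,:,::-1])
    cv2.imwrite(f"pics/g_{c}.png",cv2.resize(p[y:y+70,x:x+110,::-1],None,fx=7,fy=7,interpolation=cv2.INTER_CUBIC))
E
```

```text
(no output)
```

View pics/g_scene.png

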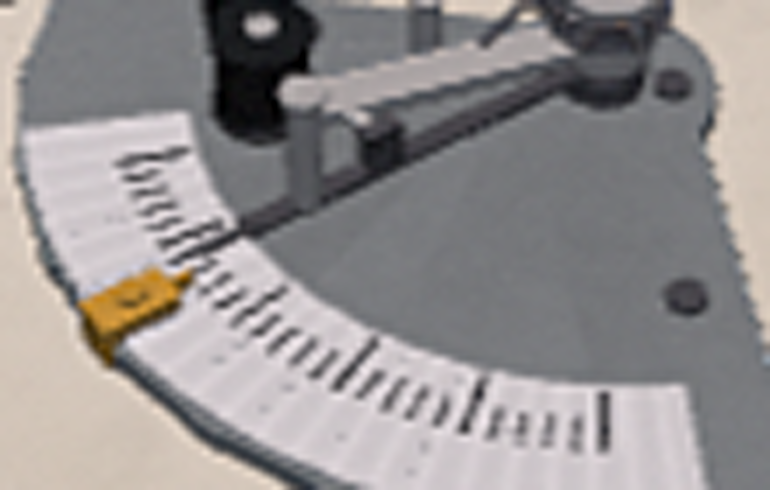

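View pics/g_side.png

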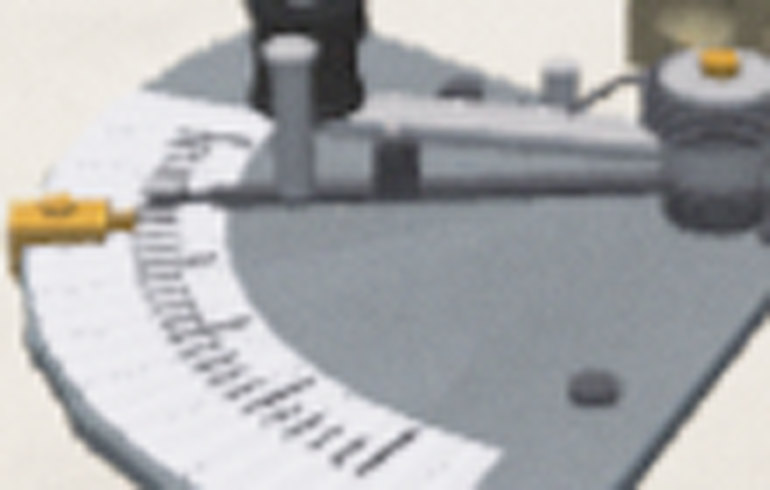

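```bash
python3 - <<'E'
from h import *
import cv2
from bench import viewer
from scipy.ndimage import map_coordinates
def load(c,n):
    if n=="zero":
        im=cv2.imread(f"pics/{c}7.png",0)[1::3,1::3]; full=np.full((384,512),np.nan); full[80:280,130:350]=im; return full
    if n=="now": return cv2.imread(f"pics/f_{c}.png",0).astype(float)
    return cv2.imread(f"pics/{c}0.png",0).astype(float)
for c in("scene","side"):
    q=viewer.camera_params(c); K=np.array(q["K"]); W=np.linalg.inv(np.array(q["cam_to_world"]))
    for n,b0 in(("init",1.066),("zero",0.),("now",.35)):
        im=load(c,n); bs=np.arange(b0-.1,b0+.1,.005); 
        for lo,hi in((.10,.116),(.135,.15),(.152,.168)):
            sc=[]
            for b in bs:
                t=P0[2]+b-.5; r=np.linspace(lo,hi,30)
                X=np.c_[P0[0]+r*np.cos(t),P0[1]+r*np.sin(t),np.full(30,.023)]@W[:3,:3].T+W[:3,3]
                uv=X@K.T; uv=uv[:,:2]/uv[:,2:]
                sc.append(np.mean(map_coordinates(im,[uv[:,1],uv[:,0]],order=1)))
            sc=np.array(sc); i=sc.argmin(); w=np.clip(np.nanpercentile(sc,40)-sc,0,None)*(abs(bs-bs[i])<.045)
            print(c,n,lo,"min",bs[i].round(3),"centroid",(np.sum(w*bs)/w.sum()).round(4), sc[::4].astype(int))
E
```

```text
scene init 0.1 min 1.096 centroid 1.0933 [109  92  78  79  82  81  71  72 102 114 111]
scene init 0.135 min 1.091 centroid 1.0772 [114 114 114 116  91  66  64  90 117 116 116]
scene init 0.152 min 1.076 centroid 1.0746 [168 174 138 134 181 107 117 172 170 168 174]
scene zero 0.1 min 0.06 centroid 0.0511 [112 112 111 102  81  63  59  54  49  65]
scene zero 0.135 min 0.04 centroid 0.0331 [118 118 120 129 110  74  61  51  69 112]
scene zero 0.152 min 0.025 centroid 0.0222 [115 116 138 192 207 144  71 122 165 108]
scene now 0.1 min 0.4 centroid 0.396 [104 106 105  94  75  65  63  49  46  82]
scene now 0.135 min 0.39 centroid 0.376 [118 117 119 118  93  69  65  55  94 121]
scene now 0.152 min 0.37 centroid 0.364 [203 187 202 134 143 127  67 157 192 205]
side init 0.1 min 1.111 centroid 1.1027 [123 124 122 111  97  89  82  73  81 113 134]
side init 0.135 min 1.101 centroid 1.0924 [145 146 145 134 110  94  83  76 112 141 147]
side init 0.152 min 1.086 centroid 1.0833 [215 217 214 206 201 141  90 165 201 200 199]
side zero 0.1 min 0.035 centroid 0.0325 [105 105 103  98  93  87  81  78  84 103]
side zero 0.135 min 0.025 centroid 0.0177 [143 146 139 125 110  97  85  97 136 164]
side zero 0.152 min 0.01 centroid 0.0081 [153 152 154 161 151 125 123 181 216 210]
side now 0.1 min 0.4 centroid 0.3883 [128 122 115 106  97  88  79  75  78 103]
side now 0.135 min 0.375 centroid 0.369 [194 191 179 150 119  93  83  96 120 153]
side now 0.152 min 0.365 centroid 0.363 [192 189 192 195 154 115  93 141 184 194]
```

Calibrated against the zero and starting pictures, the pointer reads about 0.350 and the marker about 0.366. I'll advance 2 mm, pause and re-measure.

```bash
python3 -m creep '[{"linear":[0,-0.001,0],"twist":[-0.5,0,0],"fingers":1},{"linear":[0,-0.002,0],"twist":[-1,0,0],"fingers":1},{"linear":[0,-0.002,0],"twist":[-1,0,0],"fingers":1},{"linear":[0,-0.002,0],"twist":[-1,0,0],"fingers":1}]'; cat > meas.py <<'E'
from h import *
import cv2
from bench import viewer
from scipy.ndimage import map_coordinates
arc([],off=-.0275,sh=.75)
bias=dict(scene=(.043,.026,.018),side=(.034,.0205,.011))
for c in("scene","side"):
    p,d=viewer.get_image(c); cv2.imwrite(f"pics/f_{c}.png",p[:,:,::-1])
    q=viewer.camera_params(c); K=np.array(q["K"]); W=np.linalg.inv(np.array(q["cam_to_world"]))
    im=cv2.imread(f"pics/f_{c}.png",0).astype(float); bs=np.arange(.25,.46,.005)
    for (lo,hi),bb in zip(((.10,.116),(.135,.15),(.152,.168)),bias[c]):
        sc=[]
        for b in bs:
            t=P0[2]+b-.5; r=np.linspace(lo,hi,30)
            X=np.c_[P0[0]+r*np.cos(t),P0[1]+r*np.sin(t),np.full(30,.023)]@W[:3,:3].T+W[:3,3]
            uv=X@K.T; uv=uv[:,:2]/uv[:,2:]
            sc.append(np.mean(map_coordinates(im,[uv[:,1],uv[:,0]],order=1)))
        sc=np.array(sc); i=sc.argmin(); w=np.clip(np.nanpercentile(sc,40)-sc,0,None)*(abs(bs-bs[i])<.045)
        print(c,lo,"corrected",(np.sum(w*bs)/w.sum()-bb).round(4))
E
python3 meas.py
```

```text
time: 13.08
position: [0.4974, -0.0572, 0.0545]
tool_rot: [0.509, 1.511, -0.508]
ft_force: [3.1, 4.8, 2.6]
grip_width: 0.006
t 13.0833 r 0.1279 z 0.0545 read of tool centre 0.1592 contact-est 0.3759 F [3.07 4.76 2.57]
scene 0.1 corrected 0.3649
scene 0.135 corrected 0.3701
scene 0.152 corrected 0.3621
side 0.1 corrected 0.3625
side 0.135 corrected 0.3687
side 0.152 corrected 0.3699
```

Mean reading is 0.366, level with the marker. I'll hold for about half a second, then ease back.

```bash
python3 -m creep '[{"linear":[0,0,0],"twist":[0,0,0],"fingers":1},{"linear":[0,0,0],"twist":[0,0,0],"fingers":1},{"linear":[0,0,0],"twist":[0,0,0],"fingers":1},{"linear":[0,0,0],"twist":[0,0,0],"fingers":1},{"linear":[0,0,0],"twist":[0,0,0],"fingers":1},{"linear":[0,0,0],"twist":[0,0,0],"fingers":1},{"linear":[0,0,0],"twist":[0,0,0],"fingers":1},{"linear":[0,0,0],"twist":[0,0,0],"fingers":1}]'; python3 -c "
from h import *
arc([.376,.35,.3,.25,.2,.15,.1,.05,0,-.05,-.1],off=-.0275,sh=.75,z=.055)"
```

```text
time: 13.85
position: [0.4974, -0.0573, 0.0545]
tool_rot: [0.509, 1.51, -0.508]
ft_force: [2.0, 5.0, 3.5]
grip_width: 0.002
t 13.85 r 0.1279 z 0.0545 read of tool centre 0.1592 contact-est 0.376 F [2.04 5.   3.5 ]
0.376 [-0.0005 -0.     -0.0001] tw -0.5
0.35 [-0.0005  0.0032  0.0006] tw 1.0
0.3 [-0.0005  0.0094  0.0022] tw 3.8
0.25 [-0.0005  0.0155  0.0042] tw 6.7
0.2 [-0.0005  0.0215  0.0064] tw 9.6
0.15 [-0.0005  0.0274  0.009 ] tw 12.4
0.1 [-0.0005  0.0331  0.0118] tw 15.3
0.05 [-0.0005  0.0387  0.0149] tw 18.2
0 [-0.0005  0.0441  0.0183] tw 21.0
-0.05 [-0.0005  0.0494  0.022 ] tw 23.9
-0.1 [-0.0005  0.0545  0.0259] tw 26.8
```

```bash
python3 -m creep '[{"linear":[0,0.002,0],"twist":[1,0,0],"fingers":1},{"linear":[0,0.004,0.001],"twist":[2,0,0],"fingers":1},{"linear":[0,0.006,0.001],"twist":[3,0,0],"fingers":1},{"linear":[0,0.008,0.002],"twist":[4,0,0],"fingers":1},{"linear":[0,0.01,0.002],"twist":[5,0,0],"fingers":1},{"linear":[0,0.012,0.003],"twist":[6,0,0],"fingers":1},{"linear":[0,0.014,0.004],"twist":[7,0,0],"fingers":1},{"linear":[0,0.016,0.004],"twist":[7,0,0],"fingers":1}]'; python3 -c "
from h import *
arc([.25,.2,.15,.1,.05,0,-.05,-.1],off=-.0275,sh=.75,z=.055)"
```

```text
time: 14.52
position: [0.5104, -0.0473, 0.0544]
tool_rot: [0.604, 1.485, -0.605]
ft_force: [2.6, 3.7, 2.1]
grip_width: 0.009
t 14.5167 r 0.1279 z 0.0544 read of tool centre 0.0312 contact-est 0.2479 F [2.56 3.65 2.15]
0.25 [-0.0006 -0.0003 -0.0002] tw -0.4
0.2 [-0.0006  0.006   0.0013] tw 2.5
0.15 [-0.0006  0.0121  0.0031] tw 5.3
0.1 [-0.0006  0.0181  0.0052] tw 8.2
0.05 [-0.0006  0.0241  0.0076] tw 11.1
0 [-0.0006  0.0299  0.0103] tw 13.9
-0.05 [-0.0006  0.0355  0.0133] tw 16.8
-0.1 [-0.0006  0.041   0.0166] tw 19.7
```

```bash
python3 -m creep '[{"linear":[0,0.002,0],"twist":[1,0,0],"fingers":1},{"linear":[0,0.004,0.001],"twist":[2,0,0],"fingers":1},{"linear":[0,0.006,0.001],"twist":[2.5,0,0],"fingers":1},{"linear":[0,0.008,0.002],"twist":[3,0,0],"fingers":1},{"linear":[0,0.01,0.003],"twist":[4,0,0],"fingers":1},{"linear":[0,0.012,0.003],"twist":[5,0,0],"fingers":1},{"linear":[0,0.014,0.004],"twist":[6,0,0],"fingers":1},{"linear":[0,0.016,0.005],"twist":[7,0,0],"fingers":1}]'; python3 -m creep '[{"linear":[0,0.0015,0.0005],"twist":[1,0,0],"fingers":1},{"linear":[0,0.003,0.001],"twist":[1.5,0,0],"fingers":1},{"linear":[0,0.0045,0.0015],"twist":[2,0,0],"fingers":1},{"linear":[0,0.006,0.002],"twist":[2.5,0,0],"fingers":1},{"linear":[0,0.0075,0.003],"twist":[3,0,0],"fingers":1},{"linear":[0,0.009,0.003],"twist":[4,0,0],"fingers":1},{"linear":[0,0.0105,0.004],"twist":[5,0,0],"fingers":1},{"linear":[0,0.012,0.005],"twist":[6,0,0],"fingers":1}]'; python3 -c "
from h import *
arc([.05,0,-.05,-.1,-.2],off=-.0275,sh=.75,z=.055)"
```

```text
time: 15.18
position: [0.525, -0.0392, 0.0544]
tool_rot: [0.699, 1.456, -0.699]
ft_force: [1.8, 2.0, 2.5]
grip_width: 0.005
time: 15.85
position: [0.5375, -0.0357, 0.0545]
tool_rot: [0.779, 1.427, -0.78]
ft_force: [0.8, 2.0, 1.4]
grip_width: 0.007
t 15.85 r 0.126 z 0.0545 read of tool centre -0.2015 contact-est 0.0185 F [0.83 1.97 1.44]
0.05 [-0.0005 -0.004  -0.0028] tw -2.0
0 [-0.0005  0.0023 -0.0015] tw 0.9
-0.05 [-0.0005  0.0085  0.0001] tw 3.8
-0.1 [-0.0005  0.0146  0.0021] tw 6.6
-0.2 [-0.0005  0.0265  0.0068] tw 12.4
```

```bash
python3 -m creep '[{"linear":[0,0.001,0],"twist":[0,0,0],"fingers":1},{"linear":[0,0.002,0],"twist":[0,0,0],"fingers":1},{"linear":[0,0.003,0],"twist":[0,0,0],"fingers":1},{"linear":[0,0.004,0],"twist":[0,0,0],"fingers":1},{"linear":[0,0.006,0],"twist":[0,0,0],"fingers":1},{"linear":[0,0.01,0],"twist":[0,0,0],"fingers":1},{"linear":[0,0.018,0],"twist":[0,0,0],"fingers":1},{"linear":[0,0.018,0],"twist":[0,0,0],"fingers":1}]'; python3 -m creep '[{"linear":[-0.03,0,0],"twist":[0,0,0],"fingers":1},{"linear":[-0.06,0,0],"twist":[0,0,0],"fingers":1},{"linear":[-0.1,0,0],"twist":[0,0,0],"fingers":1},{"linear":[-0.1,0,0],"twist":[0,0,0],"fingers":1}]'; python3 meas.py; python3 -c "
from h import *
go([.4627,-.1032,.16],-42.3)"
```

```text
time: 16.52
position: [0.554, -0.0246, 0.0546]
tool_rot: [0.777, 1.426, -0.776]
ft_force: [-0.4, 0.0, 0.2]
grip_width: 0.006
time: 16.85
position: [0.5571, -0.0268, 0.1611]
tool_rot: [0.783, 1.418, -0.773]
ft_force: [1.6, -0.6, -0.5]
grip_width: 0.007
t 16.85 r 0.1294 z 0.1611 read of tool centre -0.3678 contact-est -0.1536 F [ 1.56 -0.65 -0.51]
scene 0.1 corrected 0.3648
scene 0.135 corrected 0.3705
scene 0.152 corrected 0.3622
side 0.1 corrected 0.3627
side 0.135 corrected 0.3687
side 0.152 corrected 0.3699
pos [ 0.5539 -0.0257  0.156 ] zhead -57.18 F [-0.23  0.36  0.2 ] t 16.95 w 0.01
lin [-0.0044 -0.1186  0.0157] tw -14.88 xaxis [ 0.003  0.001 -1.   ]
```

```bash
python3 -m creep '[{"linear":[-0.01,-0.03,0],"twist":[-5,0,0],"fingers":1},{"linear":[-0.01,-0.06,0],"twist":[-10,0,0],"fingers":1},{"linear":[-0.01,-0.09,0.01],"twist":[-15,0,0],"fingers":1},{"linear":[-0.01,-0.12,0.02],"twist":[-20,0,0],"fingers":1},{"linear":[-0.01,-0.14,0.04],"twist":[-25,0,0],"fingers":1},{"linear":[-0.01,-0.16,0.06],"twist":[-30,0,0],"fingers":1},{"linear":[-0.01,-0.16,0.06],"twist":[-35,0,0],"fingers":1},{"linear":[-0.01,-0.16,0.06],"twist":[-40,0,0],"fingers":1}]'; python3 -m creep '[{"linear":[0,0,0],"twist":[0,0,0],"fingers":1},{"linear":[0,0,0],"twist":[0,0,0],"fingers":1},{"linear":[0,0,0],"twist":[0,0,0],"fingers":1}]'; python3 - <<'E'
from h import *
import cv2
from bench import viewer,nets
go([.46,-.15,.1])
p,d=viewer.get_image("wrist"); cv2.imwrite("pics/w9.png",p[:,:,::-1]); np.save("w9T.npy",np.array(viewer.camera_params("wrist")["cam_to_world"]))
for l in("pointer_tip","clip_nose","pivot","roller_mid","doming_block","beeswax"):
    r=nets.place_of("wrist",l); print(l,[(np.round(q["centre"],4).tolist(),round(q["conf"],2)) for q in r[:1]])
E
```

```text
time: 17.62
position: [0.449, -0.1645, 0.1634]
tool_rot: [0.235, 1.56, -0.235]
ft_force: [0.1, 1.0, -0.3]
grip_width: 0.001
time: 17.87
position: [0.4502, -0.1625, 0.1639]
tool_rot: [0.236, 1.559, -0.237]
ft_force: [-0.2, 0.1, -0.6]
grip_width: 0.008
pos [ 0.4502 -0.1625  0.1639] zhead -17.28 F [-0.22  0.08 -0.57] t 17.8667 w 0.008
lin [0.0638 0.0148 0.0057] tw None xaxis [-0.001 -0.    -1.   ]
pointer_tip [([0.4244, -0.0875, 0.0206], 0.94)]
clip_nose [([0.4203, -0.0898, 0.021], 0.67)]
pivot [([0.5817, -0.1496, 0.0394], 0.8)]
roller_mid [([0.5174, -0.0476, 0.0552], 0.87)]
doming_block [([0.6538, -0.0298, -0.0003], 0.94)]
beeswax [([0.5641, -0.2953, -0.0004], 0.83)]
```

View pics/w9.png

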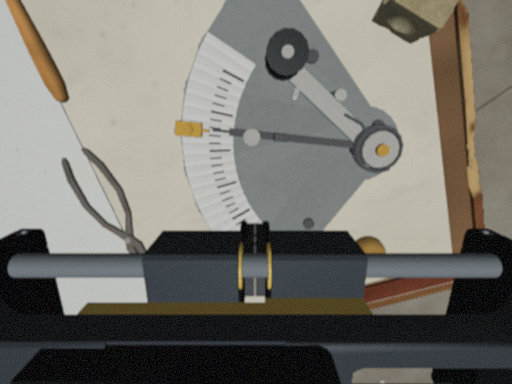

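```bash
python3 -c "
import cv2
a=cv2.imread('pics/w9.png')[95:165,165:275]; cv2.imwrite('pics/c9.png',cv2.resize(a,None,fx=7,fy=7,interpolation=cv2.INTER_CUBIC))"
```

```text
(no output)
```

View pics/c9.png

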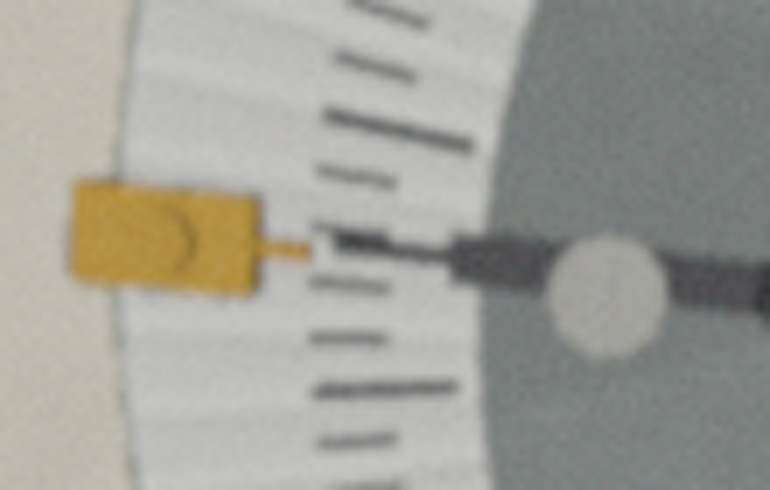

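The needle and marker nose look nearly level: nose tip (308,252), needle end about (340,245). I'll measure that properly.

```bash
python3 - <<'E'
from h import *
import cv2
from scipy.ndimage import map_coordinates
from bench import viewer
K=np.array(viewer.camera_params("wrist")["K"]); W=np.linalg.inv(np.load("w9T.npy"))
im=cv2.imread("pics/w9.png").astype(float); g=im.mean(2); yel=im[:,:,2]-im[:,:,0]
def prof(img,lo,hi,z,bs):
    o=[]
    for b in bs:
        t=P0[2]+b-.5; r=np.linspace(lo,hi,25)
        X=np.c_[P0[0]+r*np.cos(t),P0[1]+r*np.sin(t),np.full(25,z)]@W[:3,:3].T+W[:3,3]
        uv=X@K.T; uv=uv[:,:2]/uv[:,2:]; o.append(map_coordinates(img,[uv[:,1],uv[:,0]],order=1).mean())
    return np.array(o)
bs=np.arange(.25,.48,.004)
def cen(s,thr):
    i=s.argmax(); w=np.clip(s-thr,0,None)*(abs(bs-bs[i])<.05); return (w*bs).sum()/w.sum()
for lo,hi in((.1,.115),(.133,.145),(.15,.157),(.157,.163),(.163,.169)):
    s=-prof(g,lo,hi,.023,bs); print("needle",lo,cen(s,np.percentile(s,60)).round(4)); 
    if lo>=.15: print(dict(zip(bs[20:40].round(3),(-s[20:40]).astype(int))))
for lo,hi in((.17,.175),(.173,.178),(.176,.182)):
    s=prof(yel,lo,hi,.022,bs); print("nose",lo,cen(s,np.percentile(s,60)).round(4),int(s.max()))
s=prof(yel,.187,.2,.026,bs); print("slide",cen(s,.5*s.max()).round(4))
for t0 in(.3,.4,.5,.45):
    for lo,hi in ((.164,.172),):
        bb=np.arange(t0-.022,t0+.025,.002); s=-prof(g,lo,hi,.0125,bb); w=np.clip(s-np.median(s),0,None); print("tick",t0,((w*bb).sum()/w.sum()).round(4))
E
```

```text
needle 0.1 0.3679
needle 0.133 0.3635
needle 0.15 0.3667
{np.float64(0.33): np.int64(184), np.float64(0.334): np.int64(184), np.float64(0.338): np.int64(184), np.float64(0.342): np.int64(182), np.float64(0.346): np.int64(179), np.float64(0.35): np.int64(171), np.float64(0.354): np.int64(157), np.float64(0.358): np.int64(135), np.float64(0.362): np.int64(114), np.float64(0.366): np.int64(102), np.float64(0.37): np.int64(110), np.float64(0.374): np.int64(130), np.float64(0.378): np.int64(152), np.float64(0.382): np.int64(169), np.float64(0.386): np.int64(177), np.float64(0.39): np.int64(181), np.float64(0.394): np.int64(182), np.float64(0.398): np.int64(183), np.float64(0.402): np.int64(184), np.float64(0.406): np.int64(185)}
needle 0.157 0.3665
{np.float64(0.33): np.int64(185), np.float64(0.334): np.int64(185), np.float64(0.338): np.int64(184), np.float64(0.342): np.int64(179), np.float64(0.346): np.int64(169), np.float64(0.35): np.int64(153), np.float64(0.354): np.int64(131), np.float64(0.358): np.int64(110), np.float64(0.362): np.int64(95), np.float64(0.366): np.int64(96), np.float6
[... 461 characters left out ...]
0.342): np.int64(177), np.float64(0.346): np.int64(161), np.float64(0.35): np.int64(138), np.float64(0.354): np.int64(114), np.float64(0.358): np.int64(99), np.float64(0.362): np.int64(95), np.float64(0.366): np.int64(108), np.float64(0.37): np.int64(127), np.float64(0.374): np.int64(149), np.float64(0.378): np.int64(167), np.float64(0.382): np.int64(179), np.float64(0.386): np.int64(182), np.float64(0.39): np.int64(173), np.float64(0.394): np.int64(158), np.float64(0.398): np.int64(144), np.float64(0.402): np.int64(142), np.float64(0.406): np.int64(152)}
nose 0.17 0.376 53
nose 0.173 0.3757 84
nose 0.176 0.3748 95
slide 0.3697
tick 0.3 0.3057
tick 0.4 0.4023
tick 0.5 0.5059
tick 0.45 0.4566
```

The pointer is within about 0.005–0.009 rad (1–1.5 mm at the tip) of the marker, which is at the limit of what I can measure. The arm is back at rest, nothing else has moved and the robot is clear, so I'm handing in.

```bash
python3 -c "
from bench import job; print(job.close_job())"
```

```text
the job is handed in; nothing more can be done
None
```

The spring test is done and handed in at about 18 s of the 72 s allowed. The pointer stands level with the brass marker to within measurement error, possibly about 1 mm short.

**What I did:**
1. I pushed the drag pointer back by its post until its lug met the resting arm's nose, where the force rose to about 5 N.
2. I pushed the roller from behind until the pointer reached the marker, and held it there for about 0.8 s after the final small advance.
3. I eased the arm back at 1–2 mm per step with the finger in contact. The force fell smoothly to zero at the stop, and then I lifted clear.

**Last checks:**
- **Pointer position:** it did not move during the return; the scene and side readings were about 0.366 before and after.
- **Level with the marker:** the checks disagree slightly. The earlier wrist pictures put the marker at about 0.361–0.376. The final wrist picture reads 0.3665 for the needle and about 0.375 for the marker's nose. So the pointer is 0 to 0.009 rad (at most about 1.5 mm) short. I left it, because that is within the measurement error.
- **Arm and surroundings:** the roller is back at its starting place. The marker, bronze block and beeswax were found within about 2–5 mm of where they started, which is about the networks' error. The robot was touching nothing.

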